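# Charge a grinding jar and stand by with the pipette

### The job

Pour the six grinding balls from the small beaker into the open steel grinding jar and stand the emptied beaker upright back on the bench. Then draw the pipette out of its sloping stand, turn it upright with its tip down, and finish while holding it still like that, with the tip just inside the mouth of the jar, ready to add solvent: near the middle, touching neither the jar nor the balls. Never let the pipette's tip touch the bench, leave the jar where it stands, and do not push the jar's lid, the timer or the small brown vial about.

Things in the scene. Friction and masses are not known exactly. Their poses are not given: they have to be found in the camera images.
- beaker: Small clear glass beaker, loose, 44 mm outside diameter, 57 mm tall, wall about 3 mm, 35 g; it stands upright and holds the six balls at the start. Origin: centre of its underside, z up its axis. Grip it across its diameter; tilt it 15 to 30 degrees past level to roll all the balls out.
- jar: Open steel grinding jar of a ball mill, loose, about 0.9 kg, 86 mm body and 93 mm rim diameter outside, 72 mm tall; the opening is 79 mm wide at the rim and 72 mm further down, the inner floor lies 10 mm above the underside. Origin: centre of its underside, z up. It may stand to the left or to the right of the beaker.
- jar_mouth (a point): Centre of the jar's opening, at the height of its rim (72 mm above the jar's underside).
- pipette_stand: Fixed sloping stand for one pipette: grey base 235 x 90 mm, white sleeve at its low end, low dark rest under the barrel, dark rest with two side cheeks on an upright 160 mm tall at its high end. Origin: centre of the base's underside; x points level from the low end to the high end. The seated pipette slopes up along this x at 40 degrees, midway across the stand.
- sleeve_mouth (a point): Centre of the upper mouth of the stand's white sleeve: a closed tube of 18 mm bore, sloping at 40 degrees like the pipette, that shrouds the last 26 mm of its tip. Draw the pipette 30 to 40 mm up along its own axis, then lift it; the hook cheek begins 51 mm up the slope from pipette_grip, and fingers must not run into it.
- pipette: White and grey pipette, loose, 288 mm long, 85 g. Origin near its middle; own y runs along it from the tip (-144 mm) to the plunger (+144 mm), own z is its upper side in the stand, own x the stand's right. Its finger hook (y +91 to +110 mm, out to +x) hangs on the stand's right cheek. Upright, tip down: own y straight up. Centre of mass at y +48 mm.
- pipette_grip (a point): Point on the pipette's axis inside its handle, 32 mm from the origin toward the plunger and 176 mm from the tip. The handle is 25 mm wide along own x and about 25 mm deep here, free of the stand (whose flat spine, 22 mm wide, runs 34 mm below this point), and can be gripped from above with the fingers closing level across the slope. Same axes as the pipette.
- pipette_tip (a point): The point of the pipette's tip, 144 mm from the origin toward own -y.
- ball_0: Centre of grinding ball 1 of 6: polished white ceramic ball (slippery), 15 mm diameter, 11 g, in the beaker at the start.
- ball_1: Centre of grinding ball 2 of 6: polished white ceramic ball (slippery), 15 mm diameter, 11 g, in the beaker at the start.
- ball_2: Centre of grinding ball 3 of 6: polished white ceramic ball (slippery), 15 mm diameter, 11 g, in the beaker at the start.
- ball_3: Centre of grinding ball 4 of 6: polished white ceramic ball (slippery), 15 mm diameter, 11 g, in the beaker at the start.
- ball_4: Centre of grinding ball 5 of 6: polished white ceramic ball (slippery), 15 mm diameter, 11 g, in the beaker at the start.
- ball_5: Centre of grinding ball 6 of 6: polished white ceramic ball (slippery), 15 mm diameter, 11 g, in the beaker at the start.
- jar_lid: Bystander: the jar's loose steel lid, 93 mm diameter, 37 mm tall over its knob, lying on the bench. Origin: centre of its underside.
- timer: Bystander: white lab timer lying on the bench, 58 x 62 x 18 mm. Origin: centre of its underside.
- vial: Bystander: small brown vial with black cap, 23 mm diameter, 55 mm tall. Origin: centre of its underside.
There are look-alikes about, which are no part of the job. Leave any white or yellow look-alike of the jar alone.

How it is judged (in metres and radians):
On the way, in this order (a step that is already met when the one before it is completed fails the run):
1. all six balls lie in the jar (horizontal distance between each of ball_0, ball_1, ball_2, ball_3, ball_4, ball_5 and jar below 0.04 m and z of each of ball_0, ball_1, ball_2, ball_3, ball_4, ball_5 in the frame of jar below 0.06 m and height (world z) of each of ball_0, ball_1, ball_2, ball_3, ball_4, ball_5 above 0 m), for 0.2 s.
2. the emptied beaker stands upright on the bench, let go (height (world z) of beaker between -0.004 and 0.006 m and angle between beaker's own z axis and vertical below 0.1 rad and contact force between beaker and the fingers below 0.1 N and linear speed of beaker below 0.05 m/s), for 0.2 s.
3. the pipette is drawn clear of its stand: its tip at least 30 mm away from the sleeve's mouth and above it, held by the fingers, not touching the stand (distance between pipette_tip and sleeve_mouth above 0.03 m and height (world z) of pipette_tip above 0.07 m and contact force between pipette and pipette_stand below 0.05 N and contact force between pipette and the fingers above 1 N), for 0.1 s.
At the end, for the whole second after the job is handed in: Pipette held still in the fingers, within 10 degrees of upright, tip down, 0 to 45 mm below the jar's rim and within 22 mm of its centre line, touching no jar, beaker, stand or ball; all six balls in the jar; jar upright, moved under 40 mm; beaker upright on the bench (all of step 1 and height (world z) of beaker between -0.004 and 0.006 m and angle between beaker's own z axis and vertical below 0.1 rad and angle between jar's own z axis and vertical below 0.06 rad and distance of jar from where it was at the start of the episode below 0.04 m and height (world z) of jar below 0.006 m and angle between pipette's own y axis and vertical below 0.17 rad and horizontal distance between pipette_tip and jar_mouth below 0.022 m and z of pipette_tip in the frame of jar_mouth between -0.045 and 0 m and contact force between pipette and the fingers above 1 N and contact force between pipette and jar below 0.05 N and contact force between pipette and ball_0 below 0.05 N and contact force between pipette and ball_1 below 0.05 N and contact force between pipette and ball_2 below 0.05 N and contact force between pipette and ball_3 below 0.05 N and contact force between pipette and ball_4 below 0.05 N and contact force between pipette and ball_5 below 0.05 N and contact force between pipette and beaker below 0.05 N and contact force between pipette and pipette_stand below 0.05 N and linear speed of pipette below 0.03 m/s and angular speed of pipette below 0.15 rad/s); the arm keeps its last pose, push and grip.
It fails at once if the pipette's tip touches the bench (height (world z) of pipette_tip below 0.003 m).
It fails at once if the jar's lid is pushed away more than 30 mm or tipped over (distance of jar_lid from where it was at the start of the episode above 0.03 m or angle between jar_lid's own z axis and vertical above 0.5 rad).
It fails at once if the timer is pushed away more than 30 mm or tipped over (distance of timer from where it was at the start of the episode above 0.03 m or angle between timer's own z axis and vertical above 0.5 rad).
It fails at once if the vial is pushed away more than 30 mm or tipped over (distance of vial from where it was at the start of the episode above 0.03 m or angle between vial's own z axis and vertical above 0.5 rad).
It also fails if it takes over 72 s, if anything falls off the work surface, if the arm or the gripper's body presses on something with over 40 N, if the wrist force passes 120 N, or if a joint passes its speed limit or range.

### The arm

A 6-joint arm with a two-finger parallel gripper is mounted at the origin on a cart in front of the work surface, level with it; the furniture and walls round the work are solid. World frame = base frame: x ahead of the robot, y to its left, z up, the work surface at z = 0. Lengths are in m, angles in degrees, forces in N, time in s.
With the tool pointing down it reaches from about 0.375 to 0.9 m from the base axis. Payload 3.1 kg.
Tool frame: the origin (TCP) lies on the centre line of the jaws, within the pads' length; the fingertips stand 22 mm ahead of it and the grasp point (between the pads) lies 3 mm ahead of it; z points along the fingers, y is the line along which they close (so a half turn about z gives the same grasp; the last joint's range is limited). The gripper opens to 87 mm and grips with 3 to 60 N. Pads are 19 mm wide; open, the fingers measure 117 mm over their backs; the gripper's body (75 mm by 190 mm) begins 51 mm behind the grasp point.
Start: joints at [59.043, 30.224, 82.088, -0, 67.689, -10.227], TCP at [0.221, 0.585, 0.245] pointing down, gripper open.
Joint ranges: [-176.69, 176.69], [-43.24, 126.21], [12.49, 139.97], [-82, 262], [0, 151.66], [-163.58, 163.58]. Speed limits (degrees/s): [159.86, 159.86, 180, 180, 180, 180].

### API

Orientations are given as a 3x3 rotation matrix whose columns are the frame's x, y, z axes.
In Python, from rig import * gives the robot as it stands.
- The arm moves only by the shell command python3 -m jog 'ROWS'. ROWS is text: rows parted by semicolons, each of 7 numbers parted by spaces: the shift along the tool's x, y, z in mm, then the turn, a rotation vector about the tool's x, y, z in rad, then the finger opening in mm, from 0 to 87. In form: tx ty tz ax ay az fingers; .... A call has 1 to 12 rows; each row shifts and turns the commanded pose from where the row before left it, along the tool's axes as they then stand; what a row does not reach is not made up. A row lasts 1/8 s, in which the tool goes at most 62.5 mm and 10.7 degrees, less where a joint would pass 70% of its speed; a pose out of reach is approached as far as the arm can. A call with a gripper value outside its range is refused whole. The fingers move at their own pace and stop on an object; the grip force is fixed at half the most. Time passes only in rows, so rows that do not move let the fingers close. It gives the time, the measured TCP pose, the force, the opening and the grip force at its end, in the units of the state.
- read_state(): the state, without advancing time (a new reading comes with each control period).
- capture(name): name is "scene" or "top"; returns a dict with "color" (400x640x3 uint8, red, green, blue), "camera_matrix" (3x3 intrinsics, pixels), "R" (3x3) and "t" (3): a world point X has camera coordinates R X + t. Camera axes: x right, y down, z forward; pixel columns grow to the right and rows downward; lengths in m; the calibration is good to about 2 mm. A picture is of the moment at which its call begins. There is no depth.
- hand_in(): hands the job in; it is judged then, once.
Trained networks look in the newest picture that a camera, given by its name, has taken for a name from the list of things; names that differ only in an ending like _2 or _b are one class to them, and where a whole thing is asked for, a point or a joint stands for the part that bears it (a point fixed in the world has none). Each returns a list of dicts, best first, with "conf" (0 to 1); they miss things now and then, are a little off and sometimes report something else, mostly with a low value. They report only what shows in the picture. A call takes as long as a camera call. They do not tell look-alikes from the thing itself.
- find_in(camera, target): "at" ([x, y, z] in m, in world coordinates, good to about 4 mm: the middle of the surface that is visible of it).
- trace(camera, target): "pixels" (400x640 bool, what is visible of it).
- place_of(camera, target): "at" ([x, y, z] in m, in world coordinates, good to about 4 mm: a listed point, or the origin of a listed thing).
The state is a dict: "time_s": time; "joint_positions": joint angles; "qvel": joint speeds; "tau": joint torques, N m; "position": TCP position; "tcp_rot": TCP orientation; "force": force on the tool from outside, world axes, zero at the start; "moment": the same for the moment, N m; "opening": opening from 0.0 (shut) to 1.0 (fully open); "grasp_force": force on a finger pad.
Only numpy, scipy, OpenCV 4.12 (cv2) and the standard library are available. Lean on these libraries where they do the work, as an engineer would, in place of code of your own. Each camera call takes 0.05 s, during which the arm holds its last target. There are 200 camera calls.

## Working session

There is one attempt and no reset: what is moved stays moved. The work goes in short steps, Python scripts to look and compute and a shell command to move; the robot and the scene stay as the last step left them, time stands still between calls to the robot, and variables do not carry over. Pictures are saved under pics/ and viewed, at most 10 in all, crops included, and the job is handed in when it is done.

```bash
ls; mkdir -p pics; cat > h.py <<'E'
from rig import *
import numpy as np, cv2
def save(c,n):
    d=capture(c); cv2.imwrite(f'pics/{n}.png',d['color'][:,:,::-1]); return d
def px(d,X):
    p=d['camera_matrix']@(d['R']@np.array(X)+d['t']); return (p[:2]/p[2]).round(0)
def ray(d,u,v,z):
    r=d['R'].T@np.linalg.solve(d['camera_matrix'],[u,v,1]); c=-d['R'].T@d['t']; return c+r*(z-c[2])/r[2]
E
python3 - <<'E'
from h import *
D={c:save(c,c+'0') for c in('scene','top')}
for c in D:
  print(c,(-D[c]['R'].T@D[c]['t']).round(3))
  for n in 'beaker jar jar_mouth pipette_stand sleeve_mouth pipette pipette_grip pipette_tip jar_lid timer vial ball_0'.split():
    print(n,[(np.round(o['at'],3).tolist(),round(o['conf'],2),px(D[c],o['at']).tolist()) for o in place_of(c,n)[:4]])
s=read_state();print(s['position'],np.round(s['tcp_rot'],3).tolist(),s['time_s'])
a=np.vstack([D['scene']['color'],D['top']['color']])[:,:,::-1]
E
```

```text
pics
scene [-0.138 -0.628  0.528]
beaker [([0.526, -0.011, 0.001], 0.75, [335.0, 243.0])]
jar [([0.41, 0.273, -0.006], 0.89, [237.0, 225.0]), ([0.558, 0.269, 0.006], 0.79, [277.0, 207.0])]
jar_mouth [([0.56, 0.27, 0.074], 0.92, [276.0, 187.0]), ([0.564, 0.435, 0.076], 0.82, [246.0, 173.0]), ([0.411, 0.274, 0.07], 0.67, [235.0, 202.0])]
pipette_stand [([0.513, -0.296, -0.0], 0.56, [428.0, 293.0])]
sleeve_mouth [([0.439, -0.281, 0.046], 0.87, [404.0, 288.0])]
pipette [([0.534, -0.31, 0.113], 0.69, [445.0, 246.0])]
pipette_grip []
pipette_tip []
jar_lid [([0.636, 0.077, 0.001], 0.72, [339.0, 219.0])]
timer [([0.406, 0.108, -0.004], 0.78, [271.0, 246.0])]
vial []
ball_0 [([0.407, 0.108, -0.004], 0.36, [272.0, 245.0])]
top [0.317 0.075 1.15 ]
beaker [([0.521, -0.014, 0.003], 0.59, [348.0, 200.0]), ([0.521, -0.0, 0.02], 0.36, [344.0, 198.0])]
jar [([0.559, 0.27, 0.001], 0.79, [248.0, 184.0]), ([0.41, 0.274, -0.003], 0.64, [244.0, 237.0]), ([0.562, 0.437, 0.005], 0.55, [189.0, 181.0])]
jar_mouth [([0.408, 0.274, 0.077], 0.57, [239.0, 235.0]), ([0.568, 0.438, 0.071], 0.56, [181.0, 174.0]), (
[... 157 characters left out ...]
0, 229.0])]
pipette [([0.529, -0.309, 0.117], 0.86, [467.0, 191.0])]
pipette_grip [([0.436, -0.279, 0.046], 0.6, [448.0, 230.0]), ([0.547, -0.306, 0.148], 0.57, [470.0, 182.0]), ([0.413, -0.282, 0.025], 0.51, [447.0, 239.0])]
pipette_tip []
jar_lid [([0.637, 0.078, -0.0], 0.88, [316.0, 159.0])]
timer [([0.409, 0.106, -0.0], 0.68, [304.0, 239.0])]
vial [([0.415, -0.28, 0.025], 0.66, [446.0, 239.0]), ([0.611, 0.347, 0.003], 0.5, [222.0, 166.0])]
ball_0 [([0.518, -0.001, 0.02], 0.59, [344.0, 199.0]), ([0.532, -0.013, 0.021], 0.57, [348.0, 194.0]), ([0.635, 0.078, -0.004], 0.48, [316.0, 160.0])]
[0.22117232 0.58453828 0.24456285] [[-0.935, 0.354, 0.0], [0.354, 0.935, 0.0], [-0.0, 0.0, -1.0]] 1.3
```

```bash
python3 - <<'E'
import cv2
a=cv2.imread('pics/scene0.png')[130:330,180:500];b=cv2.imread('pics/top0.png')[130:270,150:500]
cv2.imwrite('pics/a.png',cv2.resize(a,None,fx=2.5,fy=2.5));cv2.imwrite('pics/b.png',cv2.resize(b,None,fx=2.28,fy=2.28,interpolation=cv2.INTER_CUBIC))
E
```

```text
(no output)
```

View pics/a.png

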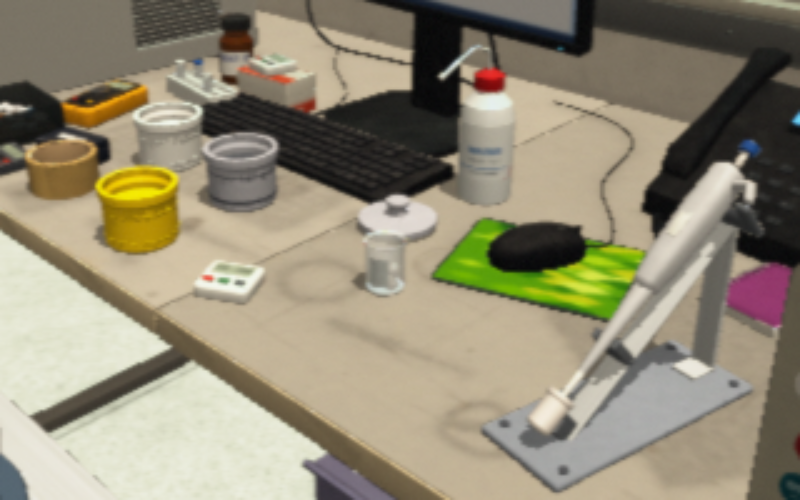

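View pics/b.png

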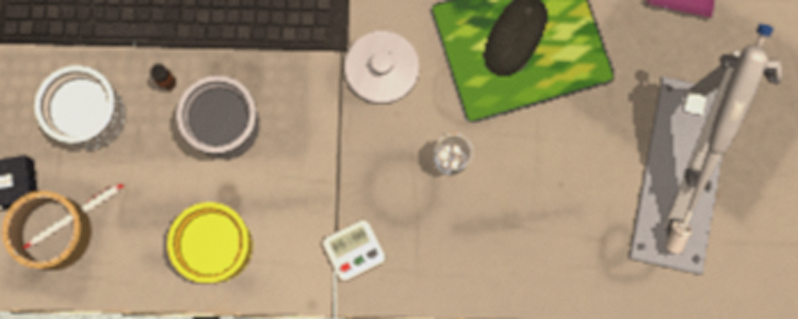

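Candidates for the jar (scene pixels): yellow (235,213), white (247,184), steel-grey (276,198). I choose the grey one, at about (0.559, 0.270). The clear beaker at (335,238) is the only one of its kind, and the brown vial at (222,166) in the top view stands close behind and left of the jar.

```bash
python3 - <<'E'
from h import *
import rig
print([n for n in dir(rig) if n[0]!='_'])
D={c:capture(c) for c in('scene','top')}
for n in 'beaker jar vial pipette pipette_grip jar_mouth'.split():
  for c in D: print(c,n,[(np.round(o['at'],3).tolist(),round(o['conf'],2)) for o in place_of(c,n)[:3]])
m=[(o['conf'],np.argwhere(o['pixels'])[:,::-1]) for o in trace('top','beaker')[:1]]
for c,p in m: print(c,p.min(0),p.max(0))
for o in trace('top','pipette')[:1]:
  p=np.argwhere(o['pixels'])[:,::-1]; print(o['conf'],p.min(0),p.max(0), cv2.fitLine(p.astype(np.float32),2,0,.01,.01).ravel())
a=cv2.imread('pics/top0.png')[160:230,200:380]
cv2.imwrite('pics/c.png',cv2.resize(a,None,fx=4.4,fy=4.4,interpolation=cv2.INTER_CUBIC))
E
```

```text
['PlanningError', 'capture', 'find_in', 'hand_in', 'place_of', 'read_state', 'trace']
scene beaker [([0.526, -0.01, 0.0], 0.55)]
top beaker [([0.521, -0.015, -0.0], 0.52)]
scene jar [([0.566, 0.432, -0.002], 0.96), ([0.559, 0.27, 0.005], 0.82), ([0.412, 0.273, -0.002], 0.66)]
top jar [([0.566, 0.435, 0.003], 0.86), ([0.41, 0.275, -0.001], 0.76), ([0.561, 0.269, -0.001], 0.61)]
scene vial []
top vial [([0.61, 0.345, -0.001], 0.46)]
scene pipette [([0.531, -0.31, 0.113], 0.97)]
top pipette [([0.532, -0.314, 0.114], 0.65)]
scene pipette_grip [([0.548, -0.303, 0.149], 0.7)]
top pipette_grip [([0.408, 0.107, 0.002], 0.5)]
scene jar_mouth [([0.562, 0.433, 0.072], 0.96), ([0.558, 0.273, 0.074], 0.8), ([0.414, 0.274, 0.073], 0.76)]
top jar_mouth [([0.558, 0.267, 0.073], 0.9), ([0.413, 0.274, 0.074], 0.76), ([0.567, 0.436, 0.07], 0.64)]
0.49 [340 188] [356 206]
0.62 [452 141] [491 222] [ 4.0702757e-01 -9.1341585e-01  4.7152554e+02  1.7601613e+02]
```

View pics/c.png

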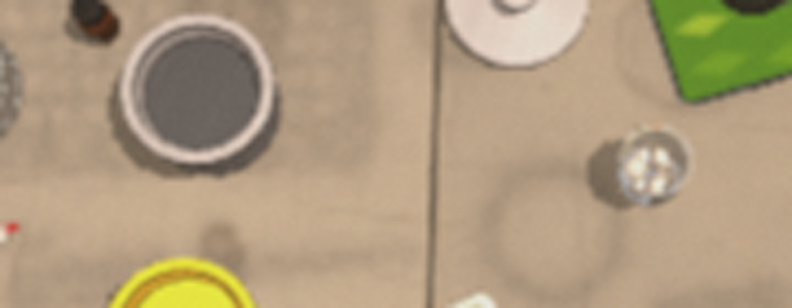

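The close crop shows the open grey steel jar at crop (197,90) and the beaker with its balls at (652,168). The brown vial is beside the jar at (95,15). I'll move now, recording states so I can model the arm.

```bash
cat >> h.py <<'E'
import json
def log():
    s=read_state(); open('log.txt','a').write(json.dumps({k:np.array(s[k]).tolist() for k in('joint_positions','position','tcp_rot')})+'\n')
    print(round(s['time_s'],2),np.round(s['joint_positions'],1),np.round(s['position'],4),np.round(s['tcp_rot'],3).tolist(),np.round(s['force'],1),round(s['opening'],3),round(s['grasp_force'],1)); return s
E
python3 -c "from h import *;log()" ; python3 -m jog '0 0 0 0 0 0.17 87;0 0 0 0 0 0.18 87;0 0 0 0 0 0.18 87;0 0 0 0 0 0.18 87;0 0 0 0 0 0.18 87;0 0 0 0 0 0.18 87;0 0 0 0 0 0.18 87;0 0 0 0 0 0.18 87;0 0 0 0 0 0.14 87;0 0 0 0 0.15 0 87;0 0 0 0 0.15 0 87'; python3 -c "from h import *;log()"; python3 -m jog '0 0 0 0 0.15 0 87;0 0 0 0 0.15 0 87;0 0 0 0 0.15 0 87;0 0 0 0 0.15 0 87;0 0 0 0 0.15 0 87;0 0 0 0 0 0 87'; python3 -c "from h import *;log()"; python3 -m jog '0 50 0 0 0 0 87;0 50 0 0 0 0 87;0 50 0 0 0 0 87;0 50 0 0 0 0 87;0 50 0 0 0 0 87;0 50 0 0 0 0 87;0 0 0 0 0 0 87'; python3 -c "from h import *;log()"
```

```text
2.1 [ 59.   30.2  82.1  -0.   67.7 -10.2] [0.2212 0.5845 0.2445] [[-0.935, 0.354, 0.0], [0.354, 0.935, -0.0], [-0.0, -0.0, -1.0]] [ 0.2  0.6 -0.8] 1.001 0.0
time_s: 3.48
position: [0.2215, 0.5851, 0.245]
tcp_rot: [[0.337, 0.936, 0.107], [0.892, -0.353, 0.281], [0.301, 0.001, -0.954]]
force: [-0.6, -0.1, 0.3]
opening: 1.0
grasp_force: 0.0
3.48 [57.4 24.6 95.1  5.2 43.2 74.9] [0.2215 0.5851 0.245 ] [[0.337, 0.936, 0.107], [0.892, -0.353, 0.281], [0.301, 0.001, -0.954]] [-0.6 -0.1  0.3] 1.0 0.0
time_s: 4.22
position: [0.1981, 0.5961, 0.2435]
tcp_rot: [[0.263, 0.954, 0.147], [0.7, -0.293, 0.651], [0.664, -0.068, -0.744]]
force: [-0.3, -1.0, 0.8]
opening: 1.001
grasp_force: 0.0
4.22 [ 54.6  23.4 112.2  72.4  15.7   6.8] [0.1981 0.5961 0.2435] [[0.263, 0.954, 0.147], [0.7, -0.293, 0.651], [0.664, -0.068, -0.744]] [-0.3 -1.   0.8] 1.001 0.0
time_s: 5.1
position: [0.4901, 0.5072, 0.2241]
tcp_rot: [[0.263, 0.952, 0.154], [0.699, -0.298, 0.65], [0.665, -0.063, -0.744]]
force: [-0.0, 0.7, 0.5]
opening: 0.997
grasp_force: 0.0
5.1 [24.3 32.  97.7 59.5 37.9 -1.8] [0.4901 0.5072 0.2241] [[0.263, 0.952, 0.154], [0.699, -0.298, 0.65], [0.665, -0.063, -0.744]] [-0.   0.7  0.5] 0.997 0.0
```

```bash
cat > kin.py <<'E'
import numpy as np, json
from scipy.spatial.transform import Rotation as Ro
from scipy.optimize import least_squares
L=np.loadtxt
def Rz(a): return Ro.from_euler('z',a,degrees=True).as_matrix()
def Ry(a): return Ro.from_euler('y',a,degrees=True).as_matrix()
LO=np.array([-176.69,-43.24,12.49,-82,0,-163.58]);HI=np.array([176.69,126.21,139.97,262,151.66,163.58])
def fk(q,P,s4=1):
    a,b,c,t=P[0:3],P[3:6],P[6:9],P[9:12]
    A=Rz(q[0]);B=A@Ry(q[1]);C=B@Ry(q[2]);D=C@Rz(s4*q[3])@Ry(q[4])@Rz(q[5]+90)
    return A@a+B@b+C@c+D@t, D
def data(): return [json.loads(l) for l in open('log.txt')]
def fit():
    d=data()
    f=lambda P:np.concatenate([fk(np.array(o['joint_positions']),P)[0]-o['position'] for o in d]+[.003*(P-P0)])
    P0=np.array([0,0.1,.3,0,0,.35,0,0,.35,0,0,.2]); return least_squares(f,P0).x
def rerr(P):
    return [(np.degrees(np.linalg.norm(Ro.from_matrix(fk(np.array(o['joint_positions']),P)[1].T@np.array(o['tcp_rot'])).as_rotvec())).round(2),(1e3*(fk(np.array(o['joint_positions']),P)[0]-o['position'])).round(1).tolist()) for o in data()]
def ik(p,R,P,seeds=60):
    rng=np.random.default_rng(0);out=[]
    for i in range(seeds):
        q0=rng.uniform(LO,HI)
        if i%2:q0[0]=np.degrees(np.arctan2(p[1],p[0]))-10
        g=lambda q:np.concatenate([(lambda x,D:np.concatenate([(x-p)*5,(D-R).ravel()]))(*fk(q,P))])
        r=least_squares(g,q0,bounds=(LO,HI),x_scale=30.,max_nfev=80)
        if r.cost<1e-6 and not any(np.abs(r.x-o).max()<3 for o in out): out.append(r.x)
    return np.array(out)
E
python3 - <<'E'
from kin import *
P=fit();print(P.round(4));print(rerr(P))
E
```

```text
[ 1.000e-04  1.037e-01  2.745e-01  1.000e-04  3.700e-03  5.877e-01
  1.141e-01  3.700e-03  3.916e-01 -0.000e+00  0.000e+00  2.835e-01]
[(np.float64(0.0), [-0.0, 0.0, 0.0]), (np.float64(0.0), [-0.0, -0.0, -0.0]), (np.float64(0.0), [0.0, 0.0, -0.0]), (np.float64(0.0), [-0.0, -0.0, 0.0])]
```

```bash
cat >> kin.py <<'E'
def tool(h,a):  # heading h deg, pitched a deg below level; y closes level, to the right
    h,a=np.radians(h),np.radians(a)
    z=np.array([np.cos(h)*np.cos(a),np.sin(h)*np.cos(a),-np.sin(a)]);y=np.array([np.sin(h),-np.cos(h),0.])
    return np.column_stack([np.cross(y,z),y,z])
E
python3 - <<'E'
from kin import *
P=fit()
bk=np.array([.524,-.012,.042])
for h in (-60,-30,0,30,60):
  for a in (20,35,50):
    R=tool(h,a); p=bk-.003*R[:,2]
    s=ik(p,R,P,24)
    print('bk',h,a,s.round(0).tolist())
for h in (-20,0,30,60,90):
    R=tool(h,0);p=np.array([.559,.27,.23])-.003*R[:,2]
    print('end',h,ik(p,R,P,24).round(0).tolist())
R=tool(-12,50);p=np.array([.547,-.305,.148])-.003*R[:,2];print('pip',ik(p,R,P,24).round(0).tolist())
E
```

```text
bk -60 20 [[15.0, 63.0, 113.0, 256.0, 69.0, -93.0]]
bk -60 35 [[11.0, 55.0, 115.0, 258.0, 52.0, -102.0]]
bk -60 50 []
bk -30 20 [[2.0, 73.0, 132.0, 210.0, 91.0, -77.0]]
bk -30 35 [[-1.0, 60.0, 132.0, 206.0, 65.0, -84.0]]
bk -30 50 [[-5.0, 49.0, 127.0, 207.0, 37.0, -93.0]]
bk 0 20 []
bk 0 35 [[-25.0, 66.0, 139.0, 159.0, 78.0, -101.0]]
bk 0 50 [[-21.0, 51.0, 132.0, 160.0, 43.0, -91.0]]
bk 30 20 [[-47.0, 71.0, 130.0, 110.0, 76.0, -112.0]]
bk 30 35 [[-41.0, 59.0, 130.0, 115.0, 59.0, -101.0]]
bk 30 50 [[-33.0, 49.0, 126.0, 111.0, 38.0, -83.0]]
bk 60 20 [[-46.0, 63.0, 112.0, 72.0, 72.0, -85.0]]
bk 60 35 [[-42.0, 55.0, 114.0, 71.0, 58.0, -77.0]]
bk 60 50 [[-35.0, 48.0, 114.0, 65.0, 45.0, -64.0]]
end -20 [[38.0, 52.0, 113.0, 239.0, 82.0, -103.0]]
end 0 [[28.0, 53.0, 125.0, 208.0, 89.0, -91.0]]
end 30 [[3.0, 56.0, 132.0, 153.0, 98.0, -94.0]]
end 60 [[-12.0, 52.0, 120.0, 107.0, 88.0, -83.0]]
end 90 [[-13.0, 53.0, 100.0, 78.0, 96.0, -63.0]]
pip [[-50.0, 34.0, 114.0, 94.0, 23.0, -35.0]]
```

```bash
cat >> kin.py <<'E'
SP=np.array([159.86,159.86,180,180,180,180])
def track(q,p,R,P):
    g=lambda q:(lambda x,D:np.concatenate([(x-p)*5,(D-R).ravel()]))(*fk(q,P))
    r=least_squares(g,q,bounds=(LO-1e-6,HI+1e-6),x_scale=30.); return r.x,r.cost
def plan(W,q=None,p=None,R=None,op=87,mm=50,dg=9):
    """W: list of (pos,R or None). Prints suggested rows for each leg, with the joints reached."""
    from rig import read_state
    P=fit()
    if q is None:
        s=read_state();q,p,R=np.clip(s['joint_positions'],LO,HI),np.array(s['position']),np.array(s['tcp_rot'])
    for p1,R1 in W:
        R1=R if R1 is None else R1; p1=np.array(p1)
        w=Ro.from_matrix(R.T@R1).as_rotvec()
        n=int(max(1,np.ceil(np.linalg.norm(p1-p)*1e3/mm),np.ceil(np.degrees(np.linalg.norm(w))/dg)))
        while True:
            rows=[];qq=q;Rc,pc=R,p;mx=0;bad=0
            for i in range(n):
                Rn=Rc@Ro.from_rotvec(w/n).as_matrix();pn=pc+(p1-p)/n
                rows.append(np.concatenate([Rc.T@(pn-pc)*1e3,w/n]))
                q2,c=track(qq,pn,Rn,P);mx=max(mx,np.max(np.abs(q2-qq)/SP*8));bad=max(bad,c);qq,Rc,pc=q2,Rn,pn
            if mx<.6 or n>40: break
            n+=1
        print(n,'rows  speed',mx.round(2),'cost %.1e'%bad,'q',qq.round(0),'p',pc.round(3))
        print(';'.join('%.1f %.1f %.1f %.3f %.3f %.3f %d'%(*r,op) for r in rows).replace('-0.000','0').replace('0.000','0').replace('-0.0 ','0 ').replace('.0 ',' '))
        q,p,R=qq,pc,Rc
    return q,p,R
E
python3 - <<'E'
from kin import *
R=tool(45,20); bk=np.array([.524,-.012,.040]); g=bk-.003*R[:,2]; t=R[:,2]
q,p,R1=plan([(g-.10*t+[0,0,.13],R),(g-.10*t+[0,0,.015],R),(g,R)],mm=45)
print('---feasibility of carry')
Rc=tool(60,20); d=np.array([np.sin(np.radians(60)),-.5,0]); th=np.array([.5,.866,0])
gp=np.array([.559,.27,.132])-.025*d-.010*th
a=plan([(g+[0,0,.13],R),(gp+[0,0,.03]-.003*Rc[:,2],Rc),(gp-.003*Rc[:,2],Rc)],q,p,R1,op=30)
for ang in (60,85,112):
    Rp=Ro.from_rotvec(np.radians(ang)*th).as_matrix()@Rc
    a=plan([(gp-.003*Rp[:,2],Rp)],*a,op=30)
E
```

```text
14 rows  speed 0.47 cost 1.5e-25 q [-62.  42. 126.  69.  74. -79.] p [ 0.456 -0.08   0.205]
-30.9 10.2 -26.7 -0.031 0.036 0.016 87;-29.7 11.6 -27.4 -0.031 0.036 0.016 87;-28.6 12.9 -28.1 -0.031 0.036 0.016 87;-27.3 14.2 -28.6 -0.031 0.036 0.016 87;-26.1 15.6 -29.1 -0.031 0.036 0.016 87;-24.8 16.9 -29.5 -0.031 0.036 0.016 87;-23.5 18.2 -29.8 -0.031 0.036 0.016 87;-22.1 19.5 -30 -0.031 0.036 0.016 87;-20.7 20.8 -30.2 -0.031 0.036 0.016 87;-19.3 22 -30.2 -0.031 0.036 0.016 87;-17.9 23.3 -30.2 -0.031 0.036 0.016 87;-16.4 24.5 -30 -0.031 0.036 0.016 87;-15 25.7 -29.8 -0.031 0.036 0.016 87;-13.5 26.8 -29.5 -0.031 0.036 0.016 87
3 rows  speed 0.3 cost 1.1e-30 q [-62.  60. 125.  75.  69. -95.] p [ 0.456 -0.08   0.09 ]
-36 0 13.1 0 0 0 87;-36 0 13.1 0 0 0 87;-36 0 13.1 0 0 0 87
3 rows  speed 0.24 cost 1.4e-18 q [-48.  66. 121.  90.  70. -98.] p [ 0.522 -0.014  0.041]
-4.7 0 35 0 0 0 87;-4.7 0 35 0 0 0 87;-4.7 0 35 0 0 0 87
---feasibility of carry
3 rows  speed 0.33 cost 3.5e-29 q [-48.  47. 125.  84.  71. -82.] p [ 0.522 -0.014  0.171]
40.7 0 -14.8 0 0 0 30;40.7 0 -14.8 0 0 0 30;40.7 0 -14.8 
[... 302 characters left out ...]
s  speed 0.22 cost 1.6e-30 q [-10.  53. 123. 108.  69. -86.] p [0.531 0.271 0.133]
-28.2 0 10.3 0 0 0 30
7 rows  speed 0.5 cost 1.4e-28 q [-14.  58. 111.  87.  81. -18.] p [0.532 0.271 0.133]
-0.1 0.1 0 0.051 0 0.141 30;-0.1 0.1 0 0.051 0 0.141 30;0 0.1 0 0.051 0 0.141 30;0 0.1 0 0.051 0 0.141 30;0 0.1 0 0.051 0 0.141 30;0 0.1 0 0.051 0 0.141 30;0.1 0.1 0 0.051 0 0.141 30
3 rows  speed 0.34 cost 1.3e-18 q [-14.  63. 109.  86.  89.   4.] p [0.532 0.271 0.132]
0 0.1 0 0.050 0 0.137 30;0 0.1 0 0.050 0 0.137 30;0 0.1 0 0.050 0 0.137 30
3 rows  speed 0.32 cost 6.9e-18 q [-14.  68. 107.  88.  98.  26.] p [0.532 0.271 0.132]
0 0.2 0 0.054 0 0.148 30;0 0.2 0 0.054 0 0.148 30;0 0.2 0 0.054 0 0.148 30
```

```bash
python3 -m jog '-31 10 -27 -0.031 0.036 0.016 87;-30 12 -27 -0.031 0.036 0.016 87;-29 13 -28 -0.031 0.036 0.016 87;-27 14 -29 -0.031 0.036 0.016 87;-26 16 -29 -0.031 0.036 0.016 87;-25 17 -29 -0.031 0.036 0.016 87;-23 18 -30 -0.031 0.036 0.016 87;-22 19 -30 -0.031 0.036 0.016 87;-21 21 -30 -0.031 0.036 0.016 87;-19 22 -30 -0.031 0.036 0.016 87;-18 23 -30 -0.031 0.036 0.016 87;-16 24 -30 -0.031 0.036 0.016 87'; python3 -m jog '-15 26 -30 -0.031 0.036 0.016 87;-13 27 -30 -0.031 0.036 0.016 87;0 0 0 0 0 0 87'; python3 - <<'E'
from kin import *
from h import *
log()
for c in('top','scene'):
  capture(c)
  for n in('beaker','ball_0'): print(c,n,[(np.round(o['at'],3).tolist(),round(o['conf'],2)) for o in place_of(c,n)[:2]])
R=tool(45,20); bk=np.array([.524,-.012,.040]); g=bk-.003*R[:,2]; t=R[:,2]
plan([(g-.10*t+[0,0,.015],R),(g,R)],mm=45)
E
```

```text
time_s: 6.6
position: [0.4573, 0.0056, 0.2051]
tcp_rot: [[0.267, 0.761, 0.591], [0.305, -0.649, 0.697], [0.914, -0.006, -0.405]]
force: [0.9, -0.4, 0.7]
opening: 0.997
grasp_force: 0.0
time_s: 6.98
position: [0.4541, -0.0817, 0.2015]
tcp_rot: [[0.246, 0.712, 0.658], [0.236, -0.703, 0.671], [0.94, -0.01, -0.341]]
force: [0.1, 0.5, -0.1]
opening: 0.997
grasp_force: 0.0
6.97 [-62.4  43.  125.8  68.6  73.9 -78.3] [ 0.4541 -0.0817  0.2015] [[0.246, 0.712, 0.658], [0.236, -0.703, 0.671], [0.94, -0.01, -0.341]] [ 0.1  0.5 -0.1] 0.997 0.0
top beaker [([0.522, -0.015, -0.001], 0.44)]
top ball_0 [([0.532, -0.01, 0.023], 0.47), ([0.519, -0.0, 0.021], 0.35)]
scene beaker [([0.524, -0.008, -0.0], 0.65)]
scene ball_0 [([0.513, -0.295, 0.002], 0.27)]
3 rows  speed 0.3 cost 6.2e-31 q [-62.  60. 125.  75.  69. -95.] p [ 0.456 -0.08   0.09 ]
-35.5 1.8 12.3 -0.005 -0.001 -0.002 87;-35.5 1.6 12.4 -0.005 -0.001 -0.002 87;-35.5 1.5 12.4 -0.005 -0.001 -0.002 87
3 rows  speed 0.24 cost 1.4e-18 q [-48.  66. 121.  90.  70. -98.] p [ 0.522 -0.014  0.041]
-4.7 0 35 0 0 0 87;-4.7 0 35 0 0 0 87;-4.7 0 35 0 0 0 87
```

```bash
python3 -m jog '-35.5 2 12.5 -0.005 0 -0.002 87;-35.5 1.5 12.5 -0.005 0 -0.002 87;-35.5 1.5 12.5 -0.005 0 -0.002 87;-5 0 25 0 0 0 87;-4 0 25 0 0 0 87;-3 0 28 0 0 0 87;-2 0 27 0 0 0 87;0 0 0 0 0 0 87'; python3 - <<'E'
from h import *
log()
for c in('top','scene'):
  save(c,c+'1')
a=cv2.imread('pics/scene1.png')[180:290,270:420];b=cv2.imread('pics/top1.png')[160:240,300:409]
cv2.imwrite('pics/d.png',np.hstack([cv2.resize(x,(395,290),interpolation=cv2.INTER_CUBIC) for x in(a,b)]))
E
```

```text
time_s: 8.28
position: [0.5231, -0.013, 0.0407]
tcp_rot: [[0.239, 0.708, 0.664], [0.239, -0.706, 0.666], [0.941, -0.0, -0.338]]
force: [-0.4, 0.4, 0.1]
opening: 0.996
grasp_force: 0.0
8.28 [-47.6  66.3 121.1  90.   70.  -97.9] [ 0.5231 -0.013   0.0407] [[0.239, 0.708, 0.664], [0.239, -0.706, 0.666], [0.941, -0.0, -0.338]] [-0.4  0.4  0.1] 0.996 0.0
```

View pics/d.png

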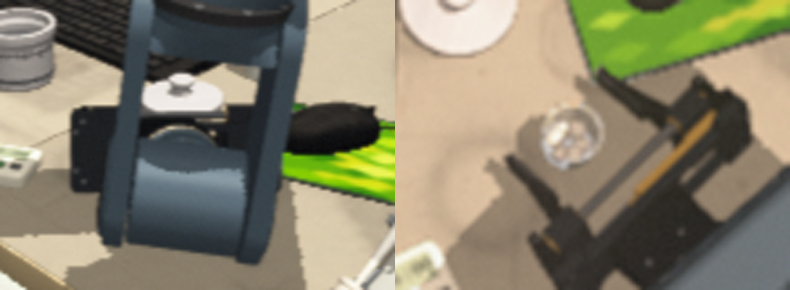

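Top crop: the beaker (572,135) sits between the open fingertips (510,160) and (605,75), clear of both. I'll close and lift.

```bash
python3 -m jog '0 0 0 0 0 0 40;0 0 0 0 0 0 40;0 0 0 0 0 0 40;0 0 0 0 0 0 40;0 0 0 0 0 0 40;0 0 0 0 0 0 40;0 0 0 0 0 0 40;10 0 -3.5 0 0 0 40;19 0 -7 0 0 0 40;0 0 0 0 0 0 40'; python3 - <<'E'
from kin import *
from h import *
log()
R=tool(45,20)
for c in('top','scene'):
  capture(c)
  for n in('beaker','jar_mouth'): print(c,n,[(np.round(o['at'],3).tolist(),round(o['conf'],2)) for o in place_of(c,n)[:3]])
Rc=tool(60,20); d=np.array([np.sin(np.radians(60)),-.5,0]); th=np.array([.5,.866,0])
gp=np.array([.559,.27,.132])-.025*d-.010*th
a=plan([(np.array([.5225,-.0135,.171]),R),(gp+[0,0,.03]-.003*Rc[:,2],Rc),(gp-.003*Rc[:,2],Rc)],op=40)
E
```

```text
time_s: 9.62
position: [0.5233, -0.0159, 0.073]
tcp_rot: [[0.239, 0.704, 0.669], [0.24, -0.71, 0.662], [0.941, 0.003, -0.339]]
force: [0.6, 0.9, -0.5]
opening: 0.49
grasp_force: 29.7
9.62 [-47.9  62.  122.5  89.   70.1 -94.9] [ 0.5233 -0.0159  0.073 ] [[0.239, 0.704, 0.669], [0.24, -0.71, 0.662], [0.941, 0.003, -0.339]] [ 0.6  0.9 -0.5] 0.49 29.7
top beaker [([0.523, -0.016, 0.03], 0.62), ([0.553, 0.268, 0.067], 0.2)]
top jar_mouth [([0.556, 0.267, 0.071], 0.86), ([0.409, 0.275, 0.074], 0.84), ([0.566, 0.437, 0.073], 0.69)]
scene beaker []
scene jar_mouth [([0.566, 0.436, 0.072], 0.83), ([0.558, 0.267, 0.074], 0.82), ([0.41, 0.275, 0.071], 0.61)]
2 rows  speed 0.38 cost 2.4e-27 q [-48.  47. 125.  85.  71. -82.] p [ 0.522 -0.014  0.171]
47.1 -1.1 -16.3 0.002 -0.002 0 40;47.1 -1.1 -16.4 0.002 -0.002 0 40
6 rows  speed 0.33 cost 5.6e-27 q [-10.  48. 123. 107.  67. -81.] p [0.531 0.271 0.163]
10.6 -32.6 32.9 0.041 0 -0.015 40;11 -31 34.2 0.041 0 -0.015 40;11.5 -29.4 35.5 0.041 0 -0.015 40;11.9 -27.8 36.7 0.041 0 -0.015 40;12.3 -26.1 37.8 0.041 0 -0.015 40;12.7 -24.3 38.8 0.041 0 -0.015 40
1 rows  speed 0.22 cost 8.0e-31 q [-10.  53. 123. 108.  69. -86.] p [0.531 0.271 0.133]
-28.2 0 10.3 0 0 0 40
```

```bash
python3 -m jog '31 -1 -11 0.002 -0.001 0 40;31 -1 -11 0.001 -0.001 0 40;31 0 -11 0 0 0 40;0 0 0 0 0 0 40'; python3 -m jog '7 -22 22 0.03 0 -0.01 40;7 -21 22 0.03 0 -0.01 40;7.5 -20 23 0.028 0 -0.01 40;7.5 -20 23 0.028 0 -0.01 40;8 -19 24 0.028 0 -0.01 40;8 -18 24.5 0.028 0 -0.01 40;8 -18 25 0.026 0 -0.01 40;8.5 -17 25.5 0.026 0 -0.01 40;8.5 -16 26 0.024 0 -0.01 40;0 0 0 0 0 0 40'; python3 - <<'E'
from kin import *
from h import *
log()
Rc=tool(60,20); d=np.array([np.sin(np.radians(60)),-.5,0]); th=np.array([.5,.866,0])
gp=np.array([.558,.268,.132])-.025*d-.010*th
a=plan([(gp-.003*Rc[:,2],Rc)],op=40)
for ang in (60,85,112):
    Rp=Ro.from_rotvec(np.radians(ang)*th).as_matrix()@Rc
    a=plan([(gp-.003*Rp[:,2],Rp)],*a,op=40)
E
```

```text
time_s: 10.42
position: [0.522, -0.0139, 0.1718]
tcp_rot: [[0.239, 0.707, 0.666], [0.242, -0.708, 0.664], [0.94, 0.003, -0.34]]
force: [0.8, 0.6, -1.6]
opening: 0.487
grasp_force: 29.7
time_s: 11.68
position: [0.5258, 0.2719, 0.1618]
tcp_rot: [[0.17, 0.868, 0.466], [0.296, -0.496, 0.816], [0.94, -0.001, -0.342]]
force: [-0.2, -0.1, -0.7]
opening: 0.489
grasp_force: 29.7
11.68 [-10.4  48.8 123.8 106.5  67.7 -82.3] [0.5258 0.2719 0.1618] [[0.17, 0.868, 0.466], [0.296, -0.496, 0.816], [0.94, -0.001, -0.342]] [-0.2 -0.1 -0.7] 0.489 29.7
1 rows  speed 0.21 cost 1.2e-30 q [-11.  53. 123. 108.  69. -86.] p [0.53  0.269 0.133]
-27.1 4.9 9.7 -0.005 -0.001 0 40
7 rows  speed 0.5 cost 1.5e-28 q [-14.  58. 112.  87.  81. -18.] p [0.531 0.269 0.133]
-0.1 0.1 0 0.051 0 0.141 40;-0.1 0.1 0 0.051 0 0.141 40;0 0.1 0 0.051 0 0.141 40;0 0.1 0 0.051 0 0.141 40;0 0.1 0 0.051 0 0.141 40;0 0.1 0 0.051 0 0.141 40;0.1 0.1 0 0.051 0 0.141 40
3 rows  speed 0.34 cost 1.3e-18 q [-15.  63. 109.  85.  89.   4.] p [0.531 0.269 0.132]
0 0.1 0 0.050 0 0.137 40;0 0.1 0 0.050 0 0.137 40;0 0.1 0 0.050 0 0.137 40
3 rows  speed 0.32 cost 6.8e-18 q [-14.  68. 107.  88.  98.  25.] p [0.531 0.269 0.132]
0 0.2 0 0.054 0 0.148 40;0 0.2 0 0.054 0 0.148 40;0 0.2 0 0.054 0 0.148 40
```

Tilt to 55° quickly, then slowly.

```bash
python3 -m jog '-13.5 2.5 5 -0.005 0 0 40;-13.5 2.5 5 0 0 0 40;0 0 0 0.051 0 0.141 40;0 0 0 0.051 0 0.141 40;0 0 0 0.051 0 0.141 40;0 0 0 0.051 0 0.141 40;0 0 0 0.051 0 0.141 40;0 0 0 0.051 0 0.141 40;0 0 0 0.025 0 0.07 40;0 0 0 0.025 0 0.07 40;0 0 0 0 0 0 40'; python3 - <<'E'
from h import *
log()
for c in('top','scene'): save(c,c+'2')
a=cv2.imread('pics/scene2.png')[120:250,190:370];b=cv2.imread('pics/top2.png')[140:240,190:328]
cv2.imwrite('pics/e.png',np.hstack([cv2.resize(x,(395,285),interpolation=cv2.INTER_CUBIC) for x in(a,b)]))
E
```

```text
time_s: 13.05
position: [0.5322, 0.2663, 0.133]
tcp_rot: [[0.875, 0.431, 0.222], [-0.118, -0.254, 0.96], [0.47, -0.866, -0.171]]
force: [0.4, 0.4, -1.1]
opening: 0.49
grasp_force: 29.7
13.05 [-14.4  57.8 111.8  86.8  80.6 -18. ] [0.5322 0.2663 0.133 ] [[0.875, 0.431, 0.222], [-0.118, -0.254, 0.96], [0.47, -0.866, -0.171]] [ 0.4  0.4 -1.1] 0.49 29.7
```

View pics/e.png

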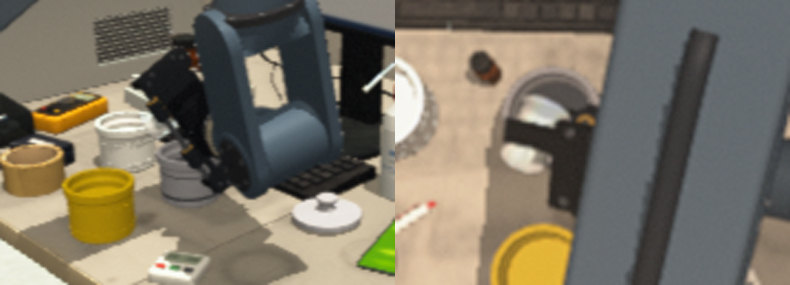

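The top crop shows the tilted beaker (535,130) over the jar (rim centre about (555,115)), with nothing touched. I'll pour slowly.

```bash
python3 -m jog '0 0 0 0.034 0 0.095 40;0 0 0 0.034 0 0.095 40;0 0 0 0.034 0 0.095 40;0 0 0 0.034 0 0.095 40;0 0 0 0.034 0 0.095 40;0 0 0 0.034 0 0.095 40;0 0 0 0.034 0 0.095 40;0 0 0 0.034 0 0.095 40;0 0 0 0.034 0 0.095 40;0 0 0 0.034 0 0.095 40;0 0 0 0 0 0 40;0 0 0 0 0 0 40';python3 -m jog '0 0 0 0 0 0 40;0 0 0 0 0 0 40;0 0 0 0 0 0 40;0 0 0 0 0 0 40'; python3 - <<'E'
from h import *
from kin import *
log()
for c in('top','scene'):
  save(c,c+'3')
  print(c,[(np.round(o['at'],3).tolist(),round(o['conf'],2)) for o in place_of(c,'ball_0')[:8]])
  print(c,[(np.round(o['at'],3).tolist(),round(o['conf'],2)) for o in place_of(c,'jar')[:3]])
Rc=tool(60,20); d=np.array([np.sin(np.radians(60)),-.5,0]); th=np.array([.5,.866,0])
gp=np.array([.558,.268,.14])-.025*d-.010*th
plan([(gp+[0,0,.02]-.003*Rc[:,2],Rc)],op=40)
E
```

```text
time_s: 14.65
position: [0.5316, 0.2675, 0.1348]
tcp_rot: [[0.89, -0.402, 0.214], [-0.127, 0.232, 0.964], [-0.438, -0.886, 0.155]]
force: [-0.2, -0.4, 0.0]
opening: 0.487
grasp_force: 29.7
time_s: 15.15
position: [0.5316, 0.2676, 0.1347]
tcp_rot: [[0.889, -0.404, 0.214], [-0.127, 0.232, 0.964], [-0.439, -0.885, 0.155]]
force: [1.2, -0.2, -0.4]
opening: 0.491
grasp_force: 29.7
15.15 [-14.3  68.6 107.9  88.7  99.   29.9] [0.5316 0.2676 0.1347] [[0.889, -0.404, 0.214], [-0.127, 0.232, 0.964], [-0.439, -0.885, 0.155]] [ 1.2 -0.2 -0.4] 0.491 29.7
top []
top [([0.411, 0.274, -0.002], 0.9), ([0.562, 0.434, 0.005], 0.89), ([0.56, 0.269, 0.0], 0.82)]
scene []
scene [([0.408, 0.272, -0.001], 0.77), ([0.567, 0.435, -0.0], 0.73), ([0.559, 0.27, 0.004], 0.58)]
14 rows  speed 0.47 cost 9.9e-22 q [-11.  49. 123. 106.  68. -82.] p [0.53  0.269 0.161]
-0.9 -1.6 0.4 -0.050 0 -0.138 40;-0.7 -1.7 0.3 -0.050 0 -0.138 40;-0.5 -1.8 0.2 -0.050 0 -0.138 40;-0.2 -1.9 0.1 -0.050 0 -0.138 40;0 -1.9 0 -0.050 0 -0.138 40;0.3 -1.9 -0.1 -0.050 0 -0.138 40;0.6 -1.8 -0.2 -0.050 0 -0.138 40;0.8 -1.7 -0.2 -0.050 0 -0.138 40;1 -1.6 -0.3 -0.050 0 -0.138 40;1.2 -1.4 -0.4 -0.050 0 -0.138 40;1.4 -1.2 -0.5 -0.050 0 -0.138 40;1.6 -0.9 -0.5 -0.050 0 -0.138 40;1.7 -0.7 -0.6 -0.050 0 -0.138 40;1.8 -0.4 -0.6 -0.050 0 -0.138 40
```

```bash
python3 - <<'E'
import cv2
cv2.imwrite('pics/f.png',cv2.resize(cv2.imread('pics/top3.png')[155:215,210:290],(800,600),interpolation=cv2.INTER_CUBIC))
E
```

```text
(no output)
```

View pics/f.png

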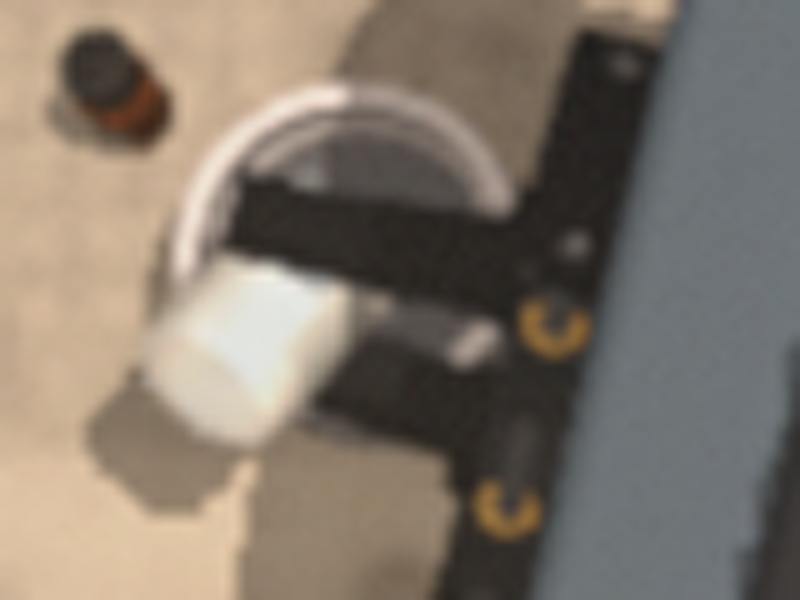

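The beaker points down at the jar, but the fingers hide whatever fell. I'll turn it back up and look into both.

```bash
python3 -m jog '0 -2 0 -0.05 0 -0.138 40;0 -2 0 -0.05 0 -0.138 40;0 -2 0 -0.05 0 -0.138 40;0 -2 0 -0.05 0 -0.138 40;0 -2 0 -0.05 0 -0.138 40;0 -2 0 -0.05 0 -0.138 40;0 -2 0 -0.05 0 -0.138 40;1 -2 0 -0.05 0 -0.138 40;1 -2 0 -0.05 0 -0.138 40;1 -1 0 -0.05 0 -0.138 40;1 -1 0 -0.05 0 -0.138 40;2 -1 -1 -0.05 0 -0.138 40';python3 -m jog '5 -1 -2 -0.05 0 -0.138 40;10 0 -4 -0.05 0 -0.138 40;0 0 0 0 0 0 40'; python3 - <<'E'
from h import *
from kin import *
log()
R=tool(45,20)
R60=tool(55,20)
plan([([.49,.13,.175],R60),([.52,-.014,.15],R)],op=40,mm=35)
E
```

```text
time_s: 16.95
position: [0.5315, 0.269, 0.1577]
tcp_rot: [[0.405, 0.827, 0.389], [0.162, -0.484, 0.86], [0.9, -0.285, -0.33]]
force: [0.4, 0.4, -0.2]
opening: 0.49
grasp_force: 29.7
time_s: 17.32
position: [0.5323, 0.268, 0.1741]
tcp_rot: [[0.175, 0.864, 0.472], [0.296, -0.504, 0.812], [0.939, -0.002, -0.344]]
force: [0.3, -0.2, -0.5]
opening: 0.488
grasp_force: 29.7
17.32 [-10.7  46.7 123.2 105.7  66.8 -79.5] [0.5323 0.268  0.1741] [[0.175, 0.864, 0.472], [0.296, -0.504, 0.812], [0.939, -0.002, -0.344]] [ 0.3 -0.2 -0.5] 0.488 29.7
5 rows  speed 0.24 cost 2.7e-18 q [-33.  48. 131.  91.  70. -89.] p [0.49  0.13  0.175]
-9.5 6.6 -26.5 -0.016 0 0.005 40;-9.4 7 -26.4 -0.016 0 0.005 40;-9.4 7.5 -26.2 -0.016 0 0.005 40;-9.3 8 -26.1 -0.016 0 0.005 40;-9.3 8.4 -26 -0.016 0 0.005 40
5 rows  speed 0.17 cost 1.7e-19 q [-48.  51. 125.  85.  70. -85.] p [ 0.52  -0.014  0.15 ]
-11.6 21.4 -17.2 -0.033 0 0.012 40;-11.3 22.1 -16.5 -0.033 0 0.012 40;-11.1 22.8 -15.8 -0.033 0 0.012 40;-10.8 23.4 -15 -0.033 0 0.012 40;-10.5 24 -14.2 -0.033 0 0.012 40
```

```bash
python3 -m jog '-9.5 6.5 -26.5 -0.016 0 0.005 40;-9.5 7 -26.5 -0.016 0 0.005 40;-9.5 7.5 -26 -0.016 0 0.005 40;-9.5 8 -26 -0.016 0 0.005 40;-9.5 8.5 -26 -0.016 0 0.005 40;-11.5 21.5 -17 -0.033 0 0.012 40;-11.5 22 -16.5 -0.033 0 0.012 40;-11 23 -16 -0.033 0 0.012 40;-11 23.5 -15 -0.033 0 0.012 40;-10.5 24 -14 -0.033 0 0.012 40;0 0 0 0 0 0 40'; python3 - <<'E'
from h import *
from kin import *
log()
d=save('top','top4')
print([(np.round(o['at'],3).tolist(),round(o['conf'],2)) for o in place_of('top','ball_0')[:9]])
a=cv2.imread('pics/top4.png'); j=a[155:215,210:290]; u,v=px(d,[.522,-.012,.16]).astype(int); b=a[v-30:v+30,u-40:u+40]
cv2.imwrite('pics/g.png',np.hstack([cv2.resize(x,(400,300),interpolation=cv2.INTER_CUBIC) for x in(j,b)]))
R=tool(45,20)
plan([([.522,-.014,.055],R),([.522,-.014,.0415],R)],op=40,mm=35)
E
```

```text
time_s: 18.7
position: [0.5217, -0.0171, 0.1485]
tcp_rot: [[0.242, 0.703, 0.669], [0.245, -0.711, 0.659], [0.939, 0.004, -0.344]]
force: [-0.2, -0.0, -0.4]
opening: 0.484
grasp_force: 29.7
18.7 [-48.1  50.8 124.5  85.6  70.2 -85.3] [ 0.5217 -0.0171  0.1485] [[0.242, 0.703, 0.669], [0.245, -0.711, 0.659], [0.939, 0.004, -0.344]] [-0.2 -0.  -0.4] 0.484 29.7
[]
3 rows  speed 0.23 cost 3.4e-18 q [-48.  64. 122.  90.  70. -97.] p [ 0.522 -0.014  0.055]
-29.4 0.2 11.2 0.001 0 0 40;-29.4 0.2 11.2 0.001 0 0 40;-29.4 0.3 11.2 0.001 0 0 40
1 rows  speed 0.09 cost 9.0e-24 q [-48.  66. 121.  90.  70. -98.] p [ 0.522 -0.014  0.042]
-12.7 0 4.6 0 0 0 40
```

View pics/g.png

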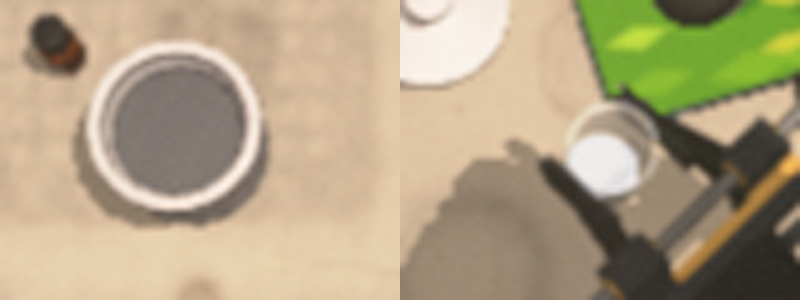

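```bash
python3 - <<'E'
from h import *
save('scene','scene4')
a=cv2.imread('pics/top4.png');b=cv2.imread('pics/scene4.png')
cv2.imwrite('pics/i.png',np.vstack([cv2.resize(a[130:290,150:430],(525,300)),cv2.resize(b[120:280,180:460],(525,300))]))
for n in('0','4'):
  x=cv2.imread(f'pics/top{n}.png')[170:195,232:262]; print(n,x.mean((0,1)),x[8:18,8:20].mean((0,1)),x[8:18,8:20].std((0,1)),x.max((0,1)))
E
```

```text
0 [107.15866667 114.38       124.99866667] [ 93.375       98.54166667 106.39166667] [1.28492866 1.43698662 1.33101361] [192 206 225]
4 [130.12133333 138.65066667 150.46533333] [113.775      119.975      129.55833333] [1.22108217 1.60967129 1.35274926] [230 239 249]
```

View pics/i.png

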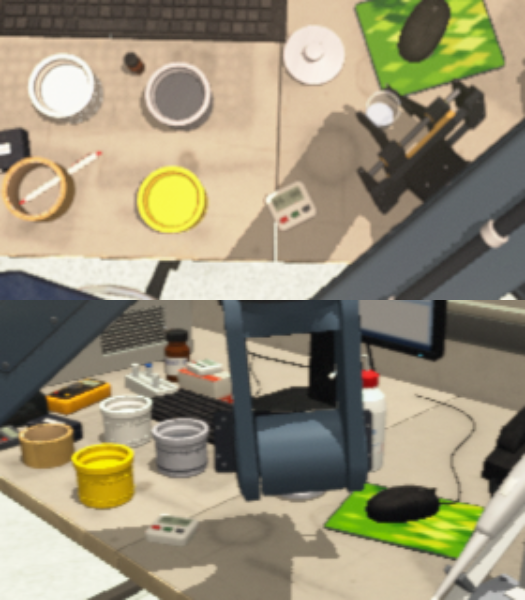

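```bash
python3 - <<'E'
from h import *
d=capture('top');a=d['color']
u,v=px(d,[.522,-.012,.16]).astype(int);print(u,v)
print(cv2.cvtColor(a,cv2.COLOR_RGB2GRAY)[v-12:v+14,u-12:u+14])
for c in('top','scene'):
  d=capture(c)
  for n in ('ball_0','beaker'):
    print(c,n,[(round(o['conf'],2),o['pixels'].sum(),np.argwhere(o['pixels']).mean(0).round(0)[::-1]) for o in trace(c,n)[:8]])
E
```

```text
352 188
[[196 194 192 195 197 196 199 200 199 197 196 183 138 106  93  68  99 134
  151 152 153 153 154 155 153 149]
 [200 192 189 191 194 194 196 198 198 198 197 194 152  88  67  56  61  98
  127 139 143 145 145 144 144 142]
 [201 197 189 186 186 191 194 194 195 198 202 205 181 128  91  78  64  62
   80 109 130 140 140 140 140 138]
 [203 199 195 186 185 188 190 189 198 210 216 222 218 187 143 130 124  96
   66  67 101 131 140 141 140 133]
 [204 203 199 193 190 188 194 199 212 220 212 208 205 189 157 150 161 149
  114  73  66  97 118 124 122 113]
 [205 204 202 199 195 193 209 218 216 200 179 167 164 152 130 118 133 156
  150 119  76  55  64  77  85 102]
 [203 204 205 202 195 203 214 204 181 171 166 161 159 155 147 128 114 122
  141 144 110  66  51  52  61 100]
 [204 203 204 203 204 214 209 183 170 167 161 157 155 153 151 144 132 117
  115 138 138  91  57  52  48  54]
 [203 204 203 206 221 219 194 174 170 166 166 160 156 154 148 146 146 134
  120 132 144 109  67  56  53  48]
 [205 204 203 207 216 208 180 182 200 204 206 203 197 189 161 141 140 146
  139 127 128 117  77  56  58  51]
 [
[... 1229 characters left out ...]
9  97 151 182 176 162 150 146 133 128 135
  138 139 140 140 139 140 140 139]
 [139 139 126  92  59  50  50  51  58  80 107 115 108 108 111 117 141 162
  156 140 139 140 138 140 138 137]
 [138 139 139 125  92  63  51  49  52  54  63  74  92 110 124 134 142 163
  160 142 141 140 140 139 141 140]
 [136 138 137 139 125  93  62  50  50  51  55  60  71 106 132 143 142 143
  142 141 141 139 140 140 141 140]
 [135 135 138 140 138 127  88  51  50  50  50  52  58  78 118 141 142 140
  140 141 141 140 140 140 141 133]]
top ball_0 []
top beaker [(0.6, np.int64(299), array([352., 189.])), (0.21, np.int64(81), array([221., 164.]))]
scene ball_0 []
scene beaker [(0.59, np.int64(4464), array([433., 281.]))]
```

```bash
python3 - <<'E'
from h import *
g=lambda n:cv2.cvtColor(cv2.imread(f'pics/{n}.png'),cv2.COLOR_BGR2GRAY)
print(g('top4')[164:200:1,228:264])
for c in('top','scene'):
  A=g(c+'0').astype(float);B=g(c+'4').astype(float)
  B*=np.median(A/np.maximum(B,1)); D=(B-A)>35
  n,l,s,ce=cv2.connectedComponentsWithStats(D.astype(np.uint8))
  print(c,[(s[i,4],ce[i].round(0).tolist()) for i in range(1,n) if 3<s[i,4]<120])
E
```

```text
[[199 198 192 ... 176 176 175]
 [196 197 193 ... 176 176 174]
 [195 195 190 ... 176 175 174]
 ...
 [192 191 173 ... 186 188 190]
 [193 196 192 ... 190 193 197]
 [193 195 195 ... 196 199 201]]
top [(np.int32(8), [559.0, 124.0]), (np.int32(4), [354.0, 179.0]), (np.int32(39), [569.0, 192.0]), (np.int32(39), [351.0, 192.0]), (np.int32(5), [453.0, 298.0]), (np.int32(77), [314.0, 330.0]), (np.int32(4), [280.0, 331.0]), (np.int32(38), [326.0, 355.0]), (np.int32(105), [335.0, 363.0]), (np.int32(6), [2.0, 362.0]), (np.int32(7), [1.0, 366.0]), (np.int32(25), [357.0, 397.0]), (np.int32(8), [375.0, 396.0]), (np.int32(8), [341.0, 398.0])]
scene [(np.int32(7), [305.0, 0.0]), (np.int32(4), [338.0, 25.0]), (np.int32(14), [233.0, 35.0]), (np.int32(15), [204.0, 74.0]), (np.int32(68), [192.0, 79.0]), (np.int32(49), [303.0, 121.0]), (np.int32(58), [353.0, 134.0]), (np.int32(31), [367.0, 138.0]), (np.int32(5), [345.0, 179.0]), (np.int32(67), [81.0, 196.0]), (np.int32(53), [69.0, 198.0]), (np.int32(26), [169.0, 198.0]), (np.int32(5), [313.0, 199.0]), (np.int32(12), [312.0, 202.0]), (np.int32(91), [63.0, 213.0])]
```

Force readings suggest the balls left the beaker: it got about 0.65 N lighter, which matches six balls. The white disc inside it is the bare glass base. I'll stand the beaker down, move the arm clear, and check the jar.

```bash
python3 -m jog '-29.5 0 11 0 0 0 40;-29.5 0 11 0 0 0 40;-29 0 11 0 0 0 40;-6 0 2.5 0 0 0 40;-6 0 2 0 0 0 40;0 0 0 0 0 0 40';  python3 -m jog '0 0 0 0 0 0 40;-1 0 0 0 0 0 40;0 0 0 0 0 0 87;0 0 0 0 0 0 87;0 0 0 0 0 0 87;0 0 0 0 0 0 87;0 0 0 0 0 0 87;0 0 0 0 0 0 87;2 0 -30 0 0 0 87;2 0 -35 0 0 0 87;4 0 -35 0 0 0 87;0 0 0 0 0 0 87'; python3 - <<'E'
from h import *
from kin import *
log()
for c in('top','scene'):
  save(c,c+'5')
  for n in('beaker','ball_0','pipette_grip','sleeve_mouth'): print(c,n,[(np.round(o['at'],3).tolist(),round(o['conf'],2)) for o in place_of(c,n)[:6]])
E
```

```text
time_s: 19.95
position: [0.5218, -0.0143, 0.0432]
tcp_rot: [[0.24, 0.705, 0.667], [0.245, -0.709, 0.662], [0.939, 0.004, -0.343]]
force: [-0.2, 0.8, -1.0]
opening: 0.493
grasp_force: 29.7
time_s: 21.45
position: [0.4566, -0.081, 0.084]
tcp_rot: [[0.241, 0.702, 0.67], [0.245, -0.712, 0.658], [0.939, 0.006, -0.344]]
force: [0.5, 0.7, -0.1]
opening: 1.001
grasp_force: 0.0
21.45 [-62.2  60.9 124.8  75.4  68.3 -96.3] [ 0.4566 -0.081   0.084 ] [[0.241, 0.702, 0.67], [0.245, -0.712, 0.658], [0.939, 0.006, -0.344]] [ 0.5  0.7 -0.1] 1.001 0.0
top beaker [([0.531, -0.312, 0.117], 0.74), ([0.523, -0.013, 0.001], 0.51)]
top ball_0 []
top pipette_grip [([0.544, -0.306, 0.149], 0.56)]
top sleeve_mouth [([0.438, -0.28, 0.049], 0.62)]
scene beaker []
scene ball_0 []
scene pipette_grip [([0.551, -0.304, 0.149], 0.92), ([0.534, -0.307, 0.113], 0.7), ([0.51, -0.295, 0.001], 0.18)]
scene sleeve_mouth [([0.441, -0.287, 0.048], 0.96), ([0.534, -0.312, 0.11], 0.34)]
```

```bash
python3 - <<'E'
from h import *
t=cv2.imread('pics/top5.png');s=cv2.imread('pics/scene5.png');t0=cv2.imread('pics/top0.png')
def st(x): 
    return cv2.resize(np.clip((x.astype(float)-60)*2.2,0,255).astype(np.uint8),(260,240),interpolation=cv2.INTER_CUBIC)
r=np.hstack([st(t[168:200,231:266]),st(t0[168:200,231:266]),cv2.resize(s[170:218,250:302],(260,240),interpolation=cv2.INTER_CUBIC)])
b=np.hstack([cv2.resize(t[110:300,150:430],(390,300)),cv2.resize(s[120:300,180:420],(390,300))])
cv2.imwrite('pics/k.png',np.vstack([r,b]))
E
```

```text
(no output)
```

View pics/k.png

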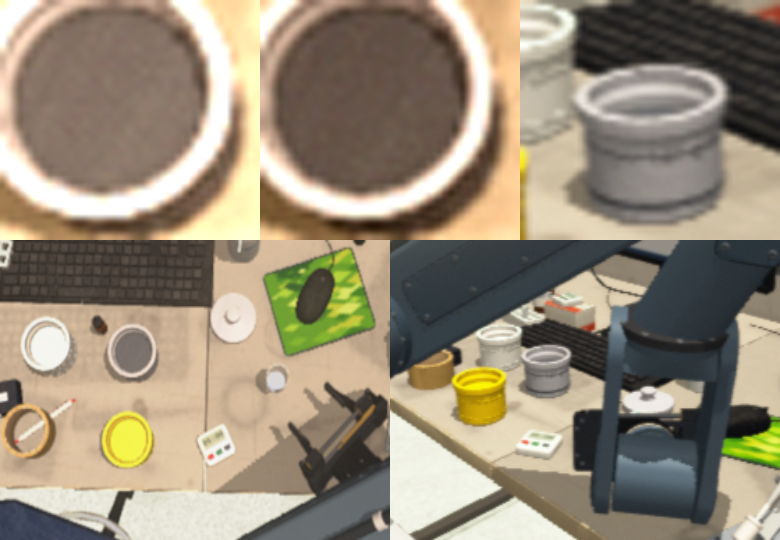

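```bash
python3 - <<'E'
from h import *
np.set_printoptions(linewidth=250)
g=lambda n:cv2.cvtColor(cv2.imread(f'pics/{n}.png'),cv2.COLOR_BGR2GRAY)
print(g('top3')[162:178,230:264]);print(g('top3')[184:194,244:262]); print(g('top5')[166:200:2,230:264])
A,B=g('top0').astype(float),g('top3').astype(float)
for c in('top3','scene3'):
  A=g(c[:-1]+'0').astype(float);B=g(c).astype(float);D=(B*np.median(A/np.maximum(B,1))-A)>30
  n,l,s,ce=cv2.connectedComponentsWithStats(D.astype(np.uint8));print(c,[(s[i,4],ce[i].round(0).tolist()) for i in range(1,n) if 3<s[i,4]<150])
E
```

```text
[[182 178 175 180 186 188 185 182 179 174 171 167 156 133 114 112 111 112 115 113 111 107 106 108 112 113 114 111 109 104 106 106 103 105]
 [183 177 175 181 187 188 186 181 179 181 190 194 188 178 160 136 133 134 132 129 119 107 104 110 111 113 112 112 109 106 107 108 106 105]
 [181 178 177 180 181 185 187 192 201 208 220 227 230 226 194 153 151 155 155 150 140 129 122 119 113 112 110 108 108 105 107 108 111 108]
 [182 180 177 176 177 182 198 217 228 225 217 207 204 193 160 131 130 134 139 143 149 156 150 141 127 114 111 109 109 107 108 109 108 108]
 [180 177 175 176 187 203 220 225 214 188 162 138 129 121 105 102 101 102 105 116 129 139 147 153 149 133 115 107 108 110 108 109 109 108]
 [178 178 178 195 215 222 214 188 148 130 133 142 146 131 113 112 112 112 113 109 103 108 119 137 151 150 133 115 108 106 107 105 107 107]
 [178 184 199 219 224 200 157 135 140 151 156 150 127 107  99  94  92  98 103 105 106 110 109 112 130 147 154 134 113 106 106 105 106 103]
 [183 200 221 225 199 150 134 151 158 146 131 115  94  81  83  81  80  82  83  82  88  99 107 109 113 130 148 150 131 112 108 1
[... 4655 characters left out ...]
]), (np.int32(103), [324.0, 127.0]), (np.int32(7), [115.0, 146.0]), (np.int32(15), [263.0, 164.0]), (np.int32(112), [263.0, 172.0]), (np.int32(8), [340.0, 168.0]), (np.int32(20), [334.0, 171.0]), (np.int32(27), [274.0, 175.0]), (np.int32(10), [343.0, 176.0]), (np.int32(18), [306.0, 178.0]), (np.int32(55), [90.0, 190.0]), (np.int32(21), [95.0, 192.0]), (np.int32(8), [80.0, 195.0]), (np.int32(104), [143.0, 201.0]), (np.int32(16), [309.0, 198.0]), (np.int32(10), [307.0, 201.0]), (np.int32(5), [343.0, 199.0]), (np.int32(10), [160.0, 206.0]), (np.int32(87), [326.0, 207.0]), (np.int32(10), [343.0, 206.0]), (np.int32(8), [146.0, 219.0]), (np.int32(41), [331.0, 237.0]), (np.int32(4), [65.0, 247.0])]
```

The grey disc filling the jar's opening is flat, concentric with the rim, and takes a sharp flat shadow. It looks like a shallow rendered surface that would hide anything below it. No balls show on it, in the beaker or on the bench, and the beaker's weight dropped by the balls' weight, so I take it they're in the jar. Next is the pipette.

```bash
cat > pip.py <<'E'
from h import *
from kin import *
from scipy.optimize import least_squares
def pipfit(n=3):
    obs=[]
    for i in range(n):
        for c in('top','scene'):
            capture(c)
            for t,s in(('sleeve_mouth',.0),('pipette',.118),('pipette_grip',.150),('pipette_stand',None)):
                for o in place_of(c,t)[:1]:
                    if o['conf']>.45 and o['at'][1]<-.2: obs.append((s,np.array(o['at'])))
    for s in (0,.118,.15,None): 
        v=[o for k,o in obs if k==s]; print(s,len(v),np.mean(v,0).round(4),np.std(v,0).round(4))
    def ax(P): h=P[3];return np.array([np.cos(h)*np.cos(np.radians(40)),np.sin(h)*np.cos(np.radians(40)),np.sin(np.radians(40))])
    def f(P):
        a=ax(P);r=[]
        for s,o in obs:
            if s is None: r.append((o[:2]-P[:2])@np.array([-np.sin(P[3]),np.cos(P[3])]))
            else: r.extend(o-P[:3]-s*a)
        return np.array(r)*1e3
    r=least_squares(f,[.439,-.281,.047,-.2],loss='soft_l1',f_scale=4.);P=r.x
    return P[:3],np.degrees(P[3]),P[:3]+.15*ax(P),ax(P)
E
python3 - <<'E'
from pip import *
M,h,G,a=pipfit(4);print(M.round(4),h,G.round(4))
d=save('top','top6')
print('axis px',[px(d,M+s*a).tolist() for s in(-.026,0,.05,.15,.26)])
for o in trace('top','pipette')[:1]:
  p=np.argwhere(o['pixels'])
  for v in range(p[:,0].min(),p[:,0].max()+1,8): u=p[p[:,0]==v,1];print(v,u.min(),u.max(),end=' | ')
E
```

```text
0 7 [ 0.4384 -0.2819  0.0469] [0.0015 0.0034 0.001 ]
0.118 8 [ 0.5315 -0.3118  0.1131] [0.0016 0.0014 0.0028]
0.15 8 [ 0.5472 -0.3044  0.1489] [0.0033 0.0022 0.0017]
None 8 [ 5.139e-01 -2.970e-01  1.000e-04] [0.0019 0.0018 0.0015]
[ 0.4393 -0.2824  0.0465] -12.52683757190356 [ 0.5515 -0.3073  0.1429]
axis px [[446.0, 237.0], [449.0, 229.0], [455.0, 213.0], [469.0, 180.0], [486.0, 140.0]]
141 483 486 | 149 481 483 | 157 473 490 | 165 469 482 | 173 466 479 | 181 463 475 | 189 460 472 | 197 459 467 | 205 456 462 | 213 453 458 | 221 451 454 | 229 448 450 |
```

```bash
python3 - <<'E'
from pip import *
d=save('scene','scene6')
M=np.array([.4393,-.2824,.0465]);h=np.radians(-12.3);c=np.cos(np.radians(40));a=np.array([np.cos(h)*c,np.sin(h)*c,np.sin(np.radians(40))])
for s in(0,.05,.1,.15,.2,.26): print(s,px(d,M+s*a))
for o in trace('scene','pipette')[:1]:
  p=np.argwhere(o['pixels'])
  for v in range(p[:,0].min(),p[:,0].max()+1,8): u=p[p[:,0]==v,1];print(v,u.min(),u.max(),end=' | ')
G=M+.15*a;R=tool(-12.3,50);z=R[:,2]
W=G-.003*z
print()
plan([(W-.12*z+[-.0,0,.02],R),(W-.03*z,R),(W,R),(W+.036*a,R),(W+.036*a+[0,0,.1],R)],mm=45)
E
```

```text
0 [405. 287.]
0.05 [420. 268.]
0.1 [435. 249.]
0.15 [450. 230.]
0.2 [465. 211.]
0.26 [483. 189.]
185 476 480 | 193 474 478 | 201 460 477 | 209 453 481 | 217 448 467 | 225 442 460 | 233 437 454 | 241 433 448 | 249 428 438 | 257 424 432 | 265 419 425 | 273 414 418 | 281 408 411 | 
13 rows  speed 0.58 cost 4.4e-19 q [-57.  18. 118.  65.  30.  -9.] p [ 0.474 -0.29   0.257]
8.9 12.5 -14.4 -0.063 -0.037 0.045 87;8.9 13 -14 -0.063 -0.037 0.045 87;9 13.5 -13.4 -0.063 -0.037 0.045 87;9.1 13.9 -12.9 -0.063 -0.037 0.045 87;9.3 14.3 -12.4 -0.063 -0.037 0.045 87;9.5 14.7 -11.8 -0.063 -0.037 0.045 87;9.8 14.9 -11.2 -0.063 -0.037 0.045 87;10 15.2 -10.6 -0.063 -0.037 0.045 87;10.3 15.4 -10 -0.063 -0.037 0.045 87;10.7 15.5 -9.4 -0.063 -0.037 0.045 87;11 15.6 -8.8 -0.063 -0.037 0.045 87;11.4 15.7 -8.3 -0.063 -0.037 0.045 87;11.8 15.7 -7.7 -0.063 -0.037 0.045 87
3 rows  speed 0.37 cost 1.5e-26 q [-51.  31. 115.  90.  24. -32.] p [ 0.531 -0.302  0.168]
-4.3 0 35.1 0 0 0 87;-4.3 0 35.1 0 0 0 87;-4.3 0 35.1 0 0 0 87
1 rows  speed 0.24 cost 3.4e-19 q [-50.  35. 114.  95.  23. -36.] p [ 0.55  -0.306  0.145]
0 0 30 0 0 0 87
2 rows  speed 0.35 cost 1.3e-28 q [-48.  33. 109.  82.  22. -20.] p [ 0.577 -0.312  0.168]
18 0 0 0 0 0 87;18 0 0 0 0 0 87
3 rows  speed 0.55 cost 3.8e-26 q [-48.  23. 105.  52.  28.  12.] p [ 0.577 -0.312  0.268]
21.4 0 -25.5 0 0 0 87;21.4 0 -25.5 0 0 0 87;21.4 0 -25.5 0 0 0 87
```

```bash
python3 - <<'E'
from pip import *
D={c:capture(c) for c in('top','scene')};obs=[]
for c,ex in(('top',(150,162)),('scene',(190,222))):
  m=trace(c,'pipette')[0]['pixels']
  for v in range(400):
    u=np.flatnonzero(m[v])
    if len(u)and not ex[0]<=v<=ex[1]: obs.append((c,v,u.mean()))
def axd(h,s): return np.array([np.cos(h)*np.cos(s),np.sin(h)*np.cos(s),np.sin(s)])
def f(P,sl=None):
    M=P[:3];a=axd(P[3],np.radians(P[4]));r=[]
    for c,v,u in obs:
        d=D[c];K=d['camera_matrix'];l=np.cross(K@(d['R']@M+d['t']),K@(d['R']@(M+.1*a)+d['t']))
        r.append((l[0]*u+l[1]*v+l[2])/np.hypot(l[0],l[1]))
    return np.array(r+[(P[0]-.439)*500,(P[2]-.0467)*500,(P[4]-40)*W])
for W in (.01,20):
    r=least_squares(f,[.439,-.282,.047,-.2,40],loss='soft_l1');P=r.x
    a=axd(P[3],np.radians(P[4]));print(P[:3].round(4),np.degrees(P[3]).round(2),P[4].round(2),r.cost.round(1),(P[:3]+.15*a).round(4))
E
```

```text
[ 0.4394 -0.2833  0.0463] -11.48 41.88 8.0 [ 0.5488 -0.3055  0.1465]
[ 0.4372 -0.2834  0.0492] -11.29 40.02 15.6 [ 0.5499 -0.3059  0.1456]
```

```bash
cat >> pip.py <<'E'
H=-11.4;A=tool(H,50)[:,0];M=np.array([.438,-.283,.048]);G=np.array([.5495,-.306,.1455])
R=tool(H,50);z=R[:,2];Wg=G-.003*z
E
python3 - <<'E'
from pip import *
print(A)
plan([([.4566,-.081,.26],None),(Wg-.12*z+[0,0,.02],R)],mm=45)
E
```

```text
[ 0.75093129 -0.15141431  0.64278761]
4 rows  speed 0.35 cost 1.1e-29 q [-62.  34. 125.  67.  77. -69.] p [ 0.457 -0.081  0.26 ]
41.3 0.5 -15.5 0 0 0 87;41.3 0.5 -15.5 0 0 0 87;41.3 0.5 -15.5 0 0 0 87;41.3 0.5 -15.5 0 0 0 87
8 rows  speed 0.57 cost 1.6e-20 q [-58.  17. 118.  64.  31.  -9.] p [ 0.472 -0.29   0.26 ]
-6 19.9 -16 -0.101 -0.060 0.072 87;-5.4 21.8 -13.6 -0.101 -0.060 0.072 87;-4.5 23.4 -11 -0.101 -0.060 0.072 87;-3.3 24.7 -8.3 -0.101 -0.060 0.072 87;-2 25.6 -5.6 -0.101 -0.060 0.072 87;-0.4 26.1 -2.9 -0.101 -0.060 0.072 87;1.4 26.2 -0.3 -0.101 -0.060 0.072 87;3.3 25.9 2.2 -0.101 -0.060 0.072 87
```

```bash
python3 -m jog '41 0.5 -15.5 0 0 0 87;41 0.5 -15.5 0 0 0 87;41 0.5 -15.5 0 0 0 87;41 0.5 -15.5 0 0 0 87'; python3 -m jog '-6 20 -16 -0.1 -0.06 0.072 87;-5.5 22 -13.5 -0.1 -0.06 0.072 87;-4.5 23.5 -11 -0.1 -0.06 0.072 87;-3.5 24.5 -8.5 -0.1 -0.06 0.072 87;-2 25.5 -5.5 -0.1 -0.06 0.072 87;-0.5 26 -3 -0.1 -0.06 0.072 87;1.5 26 0 -0.1 -0.06 0.072 87;3.5 26 2 -0.1 -0.06 0.072 87;0 0 0 0 0 0 87'; python3 - <<'E'
from pip import *
log()
plan([(Wg-.03*z,R),(Wg,R)],mm=45)
E
```

```text
time_s: 24.85
position: [0.4561, -0.0807, 0.2602]
tcp_rot: [[0.242, 0.705, 0.666], [0.244, -0.709, 0.662], [0.939, 0.003, -0.343]]
force: [0.3, -0.9, 1.2]
opening: 0.998
grasp_force: 0.0
time_s: 25.98
position: [0.4732, -0.2899, 0.2587]
tcp_rot: [[0.752, -0.188, 0.632], [-0.148, -0.982, -0.116], [0.642, -0.006, -0.766]]
force: [-0.1, 0.8, -0.2]
opening: 0.998
grasp_force: 0.0
25.98 [-57.7  17.8 117.4  63.9  31.7  -9.2] [ 0.4732 -0.2899  0.2587] [[0.752, -0.188, 0.632], [-0.148, -0.982, -0.116], [0.642, -0.006, -0.766]] [-0.1  0.8 -0.2] 0.998 0.0
3 rows  speed 0.37 cost 7.3e-27 q [-52.  31. 115.  88.  25. -31.] p [ 0.529 -0.302  0.171]
-4.3 0.6 34.6 -0.004 0 0.001 87;-4.3 0.5 34.6 -0.004 0 0.001 87;-4.3 0.3 34.6 -0.004 0 0.001 87
1 rows  speed 0.24 cost 2.6e-19 q [-50.  35. 114.  93.  24. -35.] p [ 0.548 -0.306  0.148]
0 0 30 0 0 0 87
```

```bash
python3 -m jog '-4.5 0.5 34.5 -0.004 0 0.001 87;-4.5 0.5 34.5 -0.004 0 0.001 87;-4 0.5 34.5 -0.004 0 0.001 87;0 0 15 0 0 0 87;0 0 14 0 0 0 87;0 0 0 0 0 0 87'; python3 - <<'E'
from pip import *
s=log(); p=np.array(s['position']);Rr=np.array(s['tcp_rot']);print('err mm tool',(Rr.T@(Wg-p)*1e3).round(1))
E
python3 -m jog '0 0 0 0 0 0 20;0 0 0 0 0 0 20;0 0 0 0 0 0 20;0 0 0 0 0 0 20;0 0 0 0 0 0 20;0 0 0 0 0 0 20;0 0 0 0 0 0 20;0 0 0 0 0 0 20;0 0 0 0 0 0 20;0 0 0 0 0 0 20'; python3 -c "from h import *;log()"
```

```text
time_s: 26.72
position: [0.545, -0.3048, 0.1461]
tcp_rot: [[0.753, -0.199, 0.627], [-0.155, -0.98, -0.125], [0.639, -0.003, -0.769]]
force: [-0.3, 0.0, 0.0]
opening: 1.003
grasp_force: 0.0
26.73 [-50.4  34.7 113.9  93.1  23.8 -35.1] [ 0.545  -0.3048  0.1461] [[0.753, -0.199, 0.627], [-0.155, -0.98, -0.125], [0.639, -0.003, -0.769]] [-0.3  0.   0. ] 1.003 0.0
err mm tool [3.1 0.3 0.5]
time_s: 27.98
position: [0.5458, -0.3055, 0.1478]
tcp_rot: [[0.752, -0.2, 0.628], [-0.154, -0.98, -0.127], [0.641, -0.001, -0.767]]
force: [0.8, 2.2, 0.7]
opening: 0.278
grasp_force: 29.8
27.98 [-50.3  34.5 113.8  93.1  23.8 -35. ] [ 0.5458 -0.3055  0.1478] [[0.752, -0.2, 0.628], [-0.154, -0.98, -0.127], [0.641, -0.001, -0.767]] [0.8 2.2 0.7] 0.278 29.8
```

```bash
python3 -m jog '6 0 0 0 0 0 20;10 0 0 0 0 0 20;12 0 0 0 0 0 20;12 0 0 0 0 0 20;0 0 0 0 0 0 20'; python3 -m jog '10 0 -12 0 0 0 20;16 0 -19 0 0 0 20;16 0 -19 0 0 0 20;16 0 -19 0 0 0 20;16 0 -19 0 0 0 20;0 0 0 0 0 0 20'; python3 - <<'E'
from pip import *
log()
for c in('top','scene'):
  capture(c)
  for n in('pipette','pipette_grip','pipette_tip'): print(c,n,[(np.round(o['at'],3).tolist(),round(o['conf'],2)) for o in place_of(c,n)[:2]])
J=np.array([.558,.268,.072])
from itertools import product
for hh in(30,45,60,75,90):
  Re=tool(hh,0);s=read_state();print(hh);plan([([.5,-.15,.30],R),([.45,.05,.33],Re),(J+[0,0,.24]-.003*Re[:,2],Re)],op=20)
E
```

```text
time_s: 28.6
position: [0.576, -0.3128, 0.1737]
tcp_rot: [[0.752, -0.201, 0.628], [-0.153, -0.98, -0.13], [0.641, 0.001, -0.767]]
force: [-0.1, 1.0, -0.2]
opening: 0.278
grasp_force: 29.8
time_s: 29.35
position: [0.5764, -0.313, 0.2899]
tcp_rot: [[0.75, -0.201, 0.63], [-0.153, -0.98, -0.131], [0.643, 0.002, -0.766]]
force: [-0.1, -0.6, -1.2]
opening: 0.279
grasp_force: 29.9
29.35 [-48.   21.2 103.2  48.3  30.6  16.5] [ 0.5764 -0.313   0.2899] [[0.75, -0.201, 0.63], [-0.153, -0.98, -0.131], [0.643, 0.002, -0.766]] [-0.1 -0.6 -1.2] 0.279 29.9
top pipette [([0.555, 0.266, 0.073], 0.4)]
top pipette_grip [([0.578, -0.315, 0.291], 0.71)]
top pipette_tip [([0.448, -0.29, 0.166], 0.56)]
scene pipette []
scene pipette_grip [([0.58, -0.314, 0.286], 0.61)]
scene pipette_tip [([0.45, -0.285, 0.171], 0.8), ([0.408, 0.108, -0.001], 0.19)]
30
4 rows  speed 0.21 cost 9.9e-19 q [-39.   9. 120.  52.  22.  18.] p [ 0.5  -0.15  0.3 ]
-18.5 -35.9 -19.5 0 0.001 -0.001 20;-18.5 -35.9 -19.5 0 0.001 -0.001 20;-18.4 -35.9 -19.5 0 0.001 -0.001 20;-18.4 -35.9 -19.5 0 0.001 -0.001 20
19 rows  speed 0.6 cost 2.7e
[... 5324 characters left out ...]
 0.030 -0.036 20;0.4 -9.8 1.3 0.078 0.030 -0.036 20;0.7 -9.7 2.1 0.078 0.030 -0.036 20;1 -9.4 2.8 0.078 0.030 -0.036 20;1.3 -9.2 3.6 0.078 0.030 -0.036 20;1.5 -8.8 4.4 0.078 0.030 -0.036 20;1.6 -8.4 5.1 0.078 0.030 -0.036 20;1.8 -7.9 5.8 0.078 0.030 -0.036 20;1.9 -7.3 6.4 0.078 0.030 -0.036 20;1.9 -6.7 7 0.078 0.030 -0.036 20;1.9 -6.1 7.6 0.078 0.030 -0.036 20;1.9 -5.4 8.1 0.078 0.030 -0.036 20;1.9 -4.7 8.5 0.078 0.030 -0.036 20;1.7 -3.9 8.9 0.078 0.030 -0.036 20;1.6 -3.2 9.3 0.078 0.030 -0.036 20
5 rows  speed 0.28 cost 1.2e-17 q [-13.  44. 100.  79.  98. -55.] p [0.558 0.265 0.312]
-3.6 21.6 43 0 0 0 20;-3.6 21.6 43 0 0 0 20;-3.6 21.6 43 0 0 0 20;-3.6 21.6 43 0 0 0 20;-3.6 21.6 43 0 0 0 20
```

The pipette is clear of the stand, with the tip at about (0.449, -0.287, 0.168). I'll carry it round and turn it upright with the tool heading at 60°.

```bash
python3 -m jog '-18.5 -36 -19.5 0 0 0 20;-18.5 -36 -19.5 0 0 0 20;-18.5 -36 -19.5 0 0 0 20;-18.5 -36 -19.5 0 0 0 20;-2.5 -9 -4 0.055 0.036 -0.026 20;-2 -9 -3.5 0.055 0.036 -0.026 20;-1.5 -9.5 -3 0.055 0.036 -0.026 20;-1.5 -9.5 -2.5 0.055 0.036 -0.026 20;-1 -9.5 -2 0.055 0.036 -0.026 20;-0.5 -10 -1.5 0.055 0.036 -0.026 20;-0.5 -10 -1 0.055 0.036 -0.026 20;0 -10 -0.5 0.055 0.036 -0.026 20'; python3 - <<'E'
from pip import *
log()
Re=tool(60,0);J=np.array([.558,.268,.072])
plan([([.45,.05,.33],Re),(J+[0,0,.24]-.003*Re[:,2],Re)],op=20)
E
```

```text
time_s: 31.25
position: [0.4808, -0.0733, 0.3124]
tcp_rot: [[0.533, 0.261, 0.805], [0.029, -0.956, 0.291], [0.846, -0.131, -0.517]]
force: [-0.2, -0.4, -0.6]
opening: 0.273
grasp_force: 29.9
31.25 [-53.6  14.  130.7  83.1  55.8 -39.1] [ 0.4808 -0.0733  0.3124] [[0.533, 0.261, 0.805], [0.029, -0.956, 0.291], [0.846, -0.131, -0.517]] [-0.2 -0.4 -0.6] 0.273 29.9
6 rows  speed 0.39 cost 1.3e-17 q [-50.  38. 128.  70.  95. -77.] p [0.45 0.05 0.33]
0.4 -21.4 0.3 0.121 0.078 -0.056 20;1.4 -21.1 3 0.121 0.078 -0.056 20;2.2 -20.5 5.6 0.121 0.078 -0.056 20;2.8 -19.5 8.2 0.121 0.078 -0.056 20;3.1 -18.2 10.7 0.121 0.078 -0.056 20;3.2 -16.6 13.1 0.121 0.078 -0.056 20
5 rows  speed 0.39 cost 1.4e-30 q [-13.  41. 121. 106.  85. -72.] p [0.556 0.265 0.312]
-3.6 -3.1 48 0 0 0 20;-3.6 -3.1 48 0 0 0 20;-3.6 -3.1 48 0 0 0 20;-3.6 -3.1 48 0 0 0 20;-3.6 -3.1 48 0 0 0 20
```

```bash
python3 -m jog '0.5 -21.5 0.5 0.121 0.078 -0.056 20;1.5 -21 3 0.121 0.078 -0.056 20;2 -20.5 5.5 0.121 0.078 -0.056 20;3 -19.5 8 0.121 0.078 -0.056 20;3 -18 10.5 0.121 0.078 -0.056 20;3 -16.5 13 0.121 0.078 -0.056 20;0 0 0 0 0 0 20'; python3 -m jog '-3.5 -3 40 0 0 0 20;-3.5 -3 40 0 0 0 20;-3.5 -3 40 0 0 0 20;-3.5 -3 40 0 0 0 20;-3.5 -3 40 0 0 0 20;-1 0 40 0 0 0 20;0 0 0 0 0 0 20;0 0 0 0 0 0 20'; python3 - <<'E'
from pip import *
log()
for i in range(3):
 for c in('top','scene'):
  d=capture(c)
  print(c,[(n,[(np.round(o['at'],3).tolist(),round(o['conf'],2)) for o in place_of(c,n)[:(3 if n=='jar_mouth' else 1)]]) for n in('pipette_grip','pipette_tip','pipette','jar_mouth')])
Re=tool(60,0);J=np.array([.558,.268,.072])
plan([(J+[0,0,.24]-.003*Re[:,2],Re)],op=20)
E
```

```text
time_s: 32.12
position: [0.4509, 0.0492, 0.3286]
tcp_rot: [[0.003, 0.867, 0.498], [0.0, -0.498, 0.867], [1.0, -0.002, -0.002]]
force: [0.1, 0.5, -1.5]
opening: 0.277
grasp_force: 29.9
time_s: 33.12
position: [0.5564, 0.2646, 0.3118]
tcp_rot: [[0.001, 0.866, 0.499], [0.0, -0.499, 0.866], [1.0, -0.001, -0.001]]
force: [-0.2, -0.3, -1.9]
opening: 0.279
grasp_force: 29.9
33.12 [-12.9  40.7 120.7 106.2  84.6 -72.1] [0.5564 0.2646 0.3118] [[0.001, 0.866, 0.499], [0.0, -0.499, 0.866], [1.0, -0.001, -0.001]] [-0.2 -0.3 -1.9] 0.279 29.9
top [('pipette_grip', []), ('pipette_tip', []), ('pipette', [([0.437, -0.277, 0.049], 0.45)]), ('jar_mouth', [([0.564, 0.436, 0.068], 0.95), ([0.574, 0.275, 0.281], 0.58)])]
scene [('pipette_grip', [([0.561, 0.268, 0.314], 0.61)]), ('pipette_tip', []), ('pipette', [([0.636, 0.076, 0.001], 0.33)]), ('jar_mouth', [([0.56, 0.269, 0.073], 0.8), ([0.412, 0.275, 0.071], 0.73), ([0.566, 0.435, 0.074], 0.57)])]
top [('pipette_grip', []), ('pipette_tip', [([0.574, 0.273, 0.282], 0.39)]), ('pipette', [([0.576, 0.276, 0.281], 0.59)]), ('jar_mouth', [([0.568, 0.438, 0.072], 0.73)])]
scene [('pipette_grip', [([0.558, 0.27, 0.314], 0.67)]), ('pipette_tip', []), ('pipette', []), ('jar_mouth', [([0.412, 0.27, 0.073], 0.96), ([0.556, 0.271, 0.072], 0.67), ([0.563, 0.436, 0.073], 0.66)])]
top [('pipette_grip', []), ('pipette_tip', []), ('pipette', [([0.572, 0.276, 0.283], 0.68)]), ('jar_mouth', [([0.565, 0.434, 0.072], 0.64)])]
scene [('pipette_grip', [([0.56, 0.271, 0.314], 0.59)]), ('pipette_tip', []), ('pipette', [([0.558, 0.268, 0.315], 0.72)]), ('jar_mouth', [([0.565, 0.437, 0.07], 0.95), ([0.559, 0.269, 0.075], 0.89), ([0.412, 0.273, 0.071], 0.65)])]
1 rows  speed 0.01 cost 2.8e-21 q [-13.  41. 121. 106.  85. -72.] p [0.557 0.265 0.312]
0.4 -0.2 0.2 -0.002 0 -0.001 20
```

```bash
python3 - <<'E'
from pip import *
d=save('scene','scene7')
s=read_state();g=np.array(s['position'])+.003*np.array(s['tcp_rot'])[:,2]
print('expected axis',[(k,px(d,g+[0,0,k]).tolist()) for k in(-.176,-.144,-.1,-.05,0,.05,.11)],'rim',px(d,[.558,.268,.072]))
for o in trace('scene','pipette')[:1]:
  p=np.argwhere(o['pixels']);print(o['conf'])
  for v in range(p[:,0].min(),p[:,0].max()+1,5): u=p[p[:,0]==v,1];print(v,(u.min(),u.max()) if len(u) else '',end=' | ')
a=cv2.imread('pics/scene7.png')
for k in(-.176,-.1,.11):
  u,v=px(d,g+[0,0,k]).astype(int); cv2.drawMarker(a,(u+25,v),(0,0,255),cv2.MARKER_TILTED_CROSS,4)
b=cv2.imread('pics/scene7.png')
d2=save('top','top7');t=cv2.imread('pics/top7.png')
cv2.imwrite('pics/m.png',np.hstack([cv2.resize(a[80:230,220:340],(440,550),interpolation=cv2.INTER_CUBIC),cv2.resize(t[110:235,190:270],(352,550),interpolation=cv2.INTER_CUBIC)]))
E
```

```text
expected axis [(-0.176, [275.0, 168.0]), (-0.144, [275.0, 158.0]), (-0.1, [274.0, 144.0]), (-0.05, [273.0, 127.0]), (0, [272.0, 110.0]), (0.05, [271.0, 92.0]), (0.11, [269.0, 69.0])] rim [276. 188.]
0.45
86 (np.int64(271), np.int64(274)) | 91 (np.int64(265), np.int64(275)) | 96 (np.int64(266), np.int64(275)) | 101 (np.int64(267), np.int64(275)) |
```

View pics/m.png

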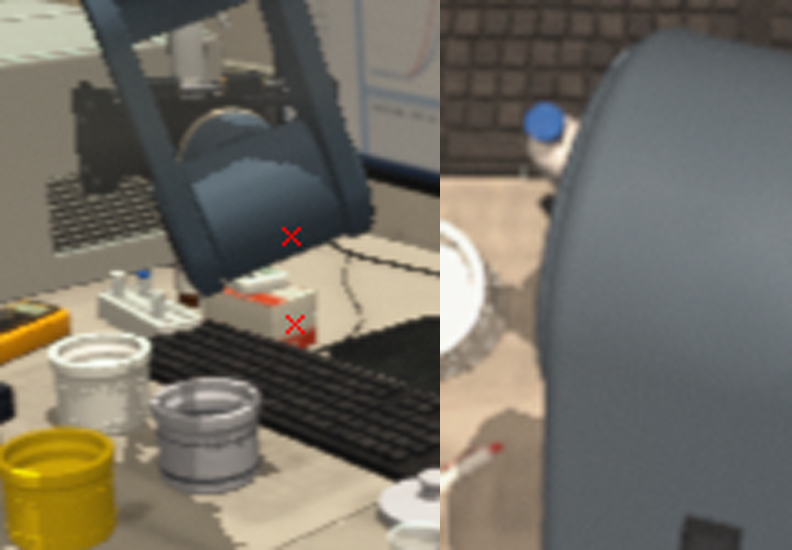

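```bash
python3 - <<'E'
from pip import *
np.set_printoptions(linewidth=250)
d=capture('top')
print('exp plunger px',px(d,[.558,.267,.424]),'seen 214,138 ->',ray(d,213.9,137.7,.424).round(3))
g=cv2.imread('pics/scene7.png');print(cv2.cvtColor(g,cv2.COLOR_BGR2GRAY)[158:176,262:290])
o=cv2.imread('pics/scene0.png');print(cv2.cvtColor(o,cv2.COLOR_BGR2GRAY)[158:176,262:290])
E
```

```text
exp plunger px [213. 136.] seen 214,138 -> [0.555 0.265 0.424]
[[192 196 195 195 193 161 128 139 154 154 116  61  42  40  39  39  38  38  49  95 123 126 126 142 164 177 177 171]
 [208 214 205 195 196 189 147 125 144 155 152 114  62  42  38  41  46  56  88 128 135 127 124 132 146 154 158 151]
 [192 184 164 177 193 187 136  65  64  71  80  79  76  65  53  66  99 123 127 131 129 129 127 133 133 125 120 116]
 [170 156 150 179 194 185 131  48  31  36  39  48  86 104 109 119 125 131 131 132 134 132 131 126 122 131 136 126]
 [155 154 165 211 223 199 144  81  49  35  33  47 105 128 121 124 127 129 130 131 132 134 134 133 132 133 133 128]
 [152 154 166 184 197 206 206 186 138  86  70  72 115 132 120 122 124 125 127 127 130 132 131 132 133 133 132 132]
 [150 151 161 173 189 195 197 205 207 197 183 175 165 141 122 120 123 123 126 126 127 128 127 130 130 131 132 133]
 [146 152 175 212 219 198 178 185 205 226 225 206 181 142 120 119 122 123 124 126 125 125 126 127 127 129 128 129]
 [163 162 177 215 229 229 225 202 184 182 199 220 201 146 113 112 117 121 123 122 123 125 124 124 125 126 126 128]
 [
[... 2404 characters left out ...]
 112 113]
 [115 128 144 151 148 114  73  69  69  67  55  34  27  32  35  41  45  45  41  32  28  32  46  59  58  61  89 106]
 [ 78  66  71  75  71  52  30  32  34  39  41  42  40  33  27  31  36  36  41  45  46  42  34  29  27  40  54  63]
 [ 39  34  40  45  49  42  33  29  28  27  32  35  35  37  38  42  37  26  24  32  42  42  41  45  42  34  30  33]
 [ 46  42  36  31  30  36  39  38  40  37  30  26  28  34  45  47  46  41  32  33  28  31  38  41  38  40  37  34]
 [ 44  41  39  38  34  25  27  31  33  41  45  45  39  30  24  30  36  41  40  36  34  33  32  28  33  41  42  35]
 [ 29  34  44  46  42  36  33  28  26  31  37  38  36  39  36  33  29  27  29  35  39  43  43  35  28  27  25  33]]
```

The blue plunger shows at top pixel (214,138) against (213,136) expected, so the pipette is upright. A before/after difference puts the tip at about scene pixel (274.5,165), within 2 mm sideways of expected. I'll lower it 88 mm.

```bash
python3 -m jog '-12 0 0.5 0 0 0 20;-15 0 0.5 0 0 0 20;-15 0 0.5 0 0 0 20;-15 0 0 0 0 0 20;-13 0 0 0 0 0 20;-10 0 0 0 0 0 20;-8 0 0 0 0 0 20;0 0 0 0 0 0 20;0 0 0 0 0 0 20;0 0 0 0 0 0 20;0 0 0 0 0 0 20'; python3 - <<'E'
from pip import *
s=log();g=np.array(s['position'])+.003*np.array(s['tcp_rot'])[:,2];print('grip',g,'tip nominal z',g[2]-.176,np.abs(s['qvel']).max())
for c in('top','scene'):
  d=save(c,c+'8')
  for n in('jar_mouth','beaker','pipette_tip','pipette_grip'): print(c,n,[(np.round(o['at'],3).tolist(),round(o['conf'],2)) for o in place_of(c,n)[:3]])
print('exp tip px',px(d,g-[0,0,.176]),px(d,g-[0,0,.165]))
A=cv2.cvtColor(cv2.imread('pics/scene0.png'),cv2.COLOR_BGR2GRAY).astype(int);B=cv2.cvtColor(cv2.imread('pics/scene8.png'),cv2.COLOR_BGR2GRAY)
np.set_printoptions(linewidth=250);print((B-A*1.06).astype(int)[176:206,258:296:1])
d=capture('top');print('exp plunger',px(d,g+[0,0,.112]))
E
```

```text
time_s: 36.2
position: [0.5573, 0.2664, 0.224]
tcp_rot: [[-0.0, 0.867, 0.498], [-0.0, -0.498, 0.867], [1.0, -0.0, 0.0]]
force: [0.4, -0.3, -1.0]
opening: 0.274
grasp_force: 29.9
36.2 [-12.6  53.3 120.3 107.2  88.1 -83.9] [0.5573 0.2664 0.224 ] [[-0.0, 0.867, 0.498], [-0.0, -0.498, 0.867], [1.0, -0.0, 0.0]] [ 0.4 -0.3 -1. ] 0.274 29.9
grip [0.55875458 0.2690276  0.22402535] tip nominal z 0.04802535408619163 0.0830692443592481
top jar_mouth [([0.411, 0.273, 0.074], 0.86), ([0.566, 0.436, 0.071], 0.78), ([0.556, 0.271, 0.07], 0.6)]
top beaker []
top pipette_tip []
top pipette_grip [([0.558, 0.27, 0.228], 0.65)]
scene jar_mouth [([0.562, 0.433, 0.071], 0.77), ([0.56, 0.269, 0.073], 0.76)]
scene beaker [([0.527, -0.008, 0.005], 0.73)]
scene pipette_tip []
scene pipette_grip [([0.562, 0.27, 0.228], 0.55)]
exp tip px [277. 195.] [276. 191.]
[[ -4   2   3 ...  22  21  21]
 [  0   3   4 ...  36  32  29]
 [  2   3   4 ...  15  19  26]
 ...
 [-73 -72 -72 ...   5   3   5]
 [-71 -72 -65 ...  -3   0   3]
 [-71 -65 -40 ... -49 -22   0]]
exp plunger [222. 150.]
```

```bash
python3 -c "
from rig import *
print(hand_in())"
```

```text
the job is handed in; nothing more can be done
None
```

I handed the job in, and the verdict isn't shown: the pipette is held upright and still in the jar's mouth, the emptied beaker stands back on the bench, and nothing else appeared to be moved; I couldn't see the balls in the jar, and take them to be there because the beaker got lighter by about their weight and none showed on the bench.

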